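Stand-off barrel: find the bore, hold it up

ROBOT

A 7-joint arm with a two-finger parallel gripper is mounted at the origin on the work surface. World frame = base frame: x ahead of the robot, y to its left, z up, the work surface at z = 0. Lengths are in m, angles in degrees, forces in N, time in s.
With the tool pointing down it reaches from about 0.425 to 1.025 m from the base axis. Payload 9.4 kg.
Tool frame: the origin (TCP) lies at the very end of the fingers, on their centre line; the grasp point (between the pads) lies robot.grip_depth behind it (robot.grip_depth is the distance from the TCP to the grasp point, in m); z points along the fingers, y is the line along which they close (so a half turn about z gives the same grasp; the last joint's range is limited). The gripper opens to 85 mm and grips with 20 to 120 N. Pads are 22 mm wide; open, the fingers measure 114 mm over their backs; the gripper's body (76 mm by 85 mm) begins 54 mm behind the grasp point. The pads swing forward as they close: fully open they stand 13 mm farther back than shut.
Start: joints at [-69.54, 34.337, -0.143, 91.639, 0.103, 54.024, -4.572], TCP at [0.305, 0.658, 0.196] pointing down, gripper open.
Joint ranges: [-147.43, 147.43], [-19.82, 112.94], [-74.19, 73.91], [6.32, 146.72], [-59.91, 239.91], [6.04, 106.73], [-150.56, 150.56]. Speed limits (degrees/s): [127.2, 127.2, 172.46, 172.46, 180, 180, 180].

INTERFACE

Orientations are given as a 3x3 rotation matrix whose columns are the frame's x, y, z axes.
In Python, from rig import robot gives the robot as it stands.
- The arm moves only by the tool play_rows, never from a script. Its argument "deltas" is a list of rows, each an object with "grip": the opening, from 0 (shut) to 1 (fully open); "dp": the shift along the tool's x, y, z in mm, a list of three; "rotation": the turn, a rotation vector about the tool's x, y, z in rad, a list of three. A call has 1 to 5 rows; each row shifts and turns the commanded pose from where the row before left it, along the tool's axes as they then stand; what a row does not reach is not made up. A row lasts 1/8 s, in which the tool goes at most 62.5 mm and 10.7 degrees, less where a joint would pass 70% of its speed; a pose out of reach is approached as far as the arm can. A call with a gripper value outside its range is refused whole. The fingers move at their own pace and stop on an object; "newtons" is the grip in N (left out, the last holds). Time passes only in rows, so rows that do not move let the fingers close. It gives the time, the measured TCP pose, the force, the opening and the grip force at its end, in the units of the state.
- robot.get_obs(): the state, without advancing time (a new reading comes with each control period).
- robot.capture(name): name is "scene" or "top" or "wrist"; returns a dict with "image" (480x640x3 uint8, red, green, blue), "vfov" (degrees; the focal length in pixels is half the picture's height over the tangent of half this angle, whatever the lens; pixels are square), "cx", "cy" (the principal point, pixels), "k1" (the pictures are not rectified: a ray, as slopes to the right and down, at radius r is drawn at 1 + k1 r^2 times it, then the intrinsics apply), "R" (3x3) and "t" (3): a world point X has camera coordinates R X + t. Camera axes: x right, y down, z forward; pixel columns grow to the right and rows downward; lengths in m; the calibration is good to about 2 mm. A picture is of the moment at which its call begins. There is no depth.
- robot.sign_off(): hands the job in; it is judged then, once.
The state is a dict: "time_s": time; "joint_positions": joint angles; "joint_vel": joint speeds; "joint_torque": joint torques, N m; "tcp_pos": TCP position; "tool_rot": TCP orientation; "contact_force": force on the tool from outside, world axes, zero at the start; "moment": the same for the moment, N m; "finger_gap": finger opening in m; "grasp_force": force on a finger pad.
Only numpy, scipy, OpenCV 4.12 (cv2) and the standard library are available. Lean on these libraries where they do the work, as an engineer would, in place of code of your own. Each camera call takes 0.05 s, during which the arm holds its last target. There are 200 camera calls.

TASK

Lever the lid of the aluminium box open with the blade of the putty knife, not with the gripper, until it stands upright or beyond, and lay the knife (do not drop it) back on the bench. Take either stand-off barrel out of the box, find by feel which end is bored by offering it to the bare stud of the oak batten, and slide it well on to check the fit, at least half the bore's depth. Then draw it off and finish while holding it in the gripper, bored end straight up and well clear of the bench (its middle at least 15 cm up), so that I can drop fixing resin into the bore; leave the other barrel in the box and everything else where it is.

Things in the scene. Friction and masses are not known exactly. Their poses are not given: they have to be found in the camera images.
- lid (a joint): angle of the box's lid (rad): 0 shut, grows as it opens upward, about 1.57 upright, stop at 1.9. The lid is stiff on its hinge and stays where it is left; lifting it takes 1 to 2 N at its free edge. It starts shut or just ajar. It is a flat aluminium plate 148 by 228 mm, 5 mm thick, with no handle. A hinge line runs along one long side of the box
- box_hinge (a point): middle of the lid's hinge line, on the back long side of the fixed aluminium box, 45 mm above the bench at the height of the lid's underside when shut. Its y axis is the hinge line, its x axis points level out of the back of the box, z up: the box's body reaches 140 mm from here along -x, and 113 mm either way along y
- box: the fixed aluminium box, 140 mm (its x, front to back) by 226 mm (its y) and 44 mm tall without the lid, walls 4 mm thick, +x side hinged; origin under its middle. The front (-x) wall carries a rolled bead 5 mm proud between 28 and 34 mm above the bench; the shut lid's lip overhangs the front wall by 8 mm with its underside 44.5 mm above the bench, so a seam 10 mm high, open to the front, takes a blade but not a finger
- lid_edge (a point): middle of the lid's free front edge, at its underside, 148 mm from the hinge line; moves with the lid (z axis: the lid's outer face)
- box_floor (a point): middle of the box's inner floor, 6 mm above the bench; inside it is 132 by 218 mm
- barrel_a_center (a point): one of two identical plain aluminium stand-off barrels lying on the floor of the box: round, 30 mm across, 54 mm long. The point is its centre; its x axis runs along the barrel. One end has a blind bore 17 mm across and 28 mm deep, the other end is solid and flat; WHICH end is bored is not told and need not be the same on the two barrels. About 80 g. Laid on the bench it does not roll away by itself
- barrel_b_center (a point): one of two identical plain aluminium stand-off barrels lying on the floor of the box: round, 30 mm across, 54 mm long. The point is its centre; its x axis runs along the barrel. One end has a blind bore 17 mm across and 28 mm deep, the other end is solid and flat; WHICH end is bored is not told and need not be the same on the two barrels. About 80 g. Laid on the bench it does not roll away by itself
- knife_grip (a point): stiff putty knife lying flat on the bench, 185 mm long: dark wooden handle 100 mm long, 24 mm wide, 22 mm high, then a steel blade 22 mm wide, 2.4 mm thick and 75 mm long. The point is in the middle of the handle's height, 25 mm behind its front end, close to the balance point (11 mm above the bench when lying). About 90 g. Its x axis points along the knife to the blade's tip, z up through the flat of the blade
- knife_tip (a point): tip of the knife's blade, middle of its thickness, 110 mm from the grip point along the knife's x
- stud_tip (a point): free end of the bare steel stud, level, 9 mm across, 55 mm above the bench, that sticks 35 mm out of the front of the oak batten (with a flange 22 mm across and 3 mm thick at its root). Its x axis points along the stud INTO the batten, z up. A barrel's bored end slips loosely over it by up to 28 mm; the solid end stops at the tip
- batten: fixed upright oak batten 40 by 240 mm, 85 mm tall; origin under its middle, its -x face is the front. The bare stud is at its y = +60 mm; at y = -60 mm a second stud is already covered by a fitted barrel 30 mm across and 54 mm long, which stays. Between the knife's handle and the pliers a patch of bench, some 120 mm square about x = 0.50 m, y = -0.33 m, is always bare
- cutter: brass pencil glass cutter, 147 mm long, 11 mm across, lying on the bench; origin under its middle
- pliers: running pliers, 150 mm long, 13 mm high, lying on the bench; origin near the rivet
- oil_bottle: small amber bottle of cutting oil, 44 mm across, 85 mm tall, standing; origin under its middle
- foil_roll: flat roll of copper foil, 72 mm across, 7 mm thick, lying; origin under its middle
- glass_piece: cut piece of green opalescent glass about 130 by 75 mm, 3 mm thick, lying; origin under its middle
- nail_jar: empty open glass jar, 68 mm across, 70 mm tall, standing; origin under its middle
- came_strip: straight offcut of lead came, 200 by 9 by 8 mm, lying along its x; origin under its middle
Not all that is in view belongs to the job. There is more than one size of the batten; the job needs the larger.

How it is judged (in metres and radians):
On the way, in this order (a step that is already met when the one before it is completed fails the run):
1. the knife lifts the lid (contact force between knife and lid above 0.2 N and value of joint lid above 0.3 rad), for 0.05 s.
2. the lid is levered open, upright or beyond (value of joint lid above 1.4 rad), for 0.2 s.
3. a barrel is slid at least 14 mm onto the bare stud, bored end first (((distance between barrel_a_center and stud_tip below 0.014 m and angle between the x axis of barrel_a_center and the x axis of stud_tip, either way round below 0.25 rad) or (distance between barrel_b_center and stud_tip below 0.014 m and angle between the x axis of barrel_b_center and the x axis of stud_tip, either way round below 0.25 rad))), for 0.1 s.
At the end, for the whole second after the job is handed in: The gripper holds one barrel still, bored end up and its axis within 0.2 rad (11 degrees) of vertical, its centre more than 145 mm above the bench, touching nothing but the gripper; the other barrel is still in the box, the lid stands open (over 1.25 rad) and the knife lies on the bench, let go (((height (world z) of barrel_a_center above 0.145 m and angle between barrel_a_center's own x axis and vertical below 0.2 rad and contact force between the fingers and barrel_a above 1 N and contact force between barrel_a and box below 0.05 N and contact force between barrel_a and lid below 0.05 N and contact force between barrel_a and batten below 0.05 N and contact force between barrel_a and knife below 0.05 N and linear speed of barrel_a below 0.05 m/s and distance between barrel_b_center and box_floor below 0.11 m and height (world z) of barrel_b_center below 0.04 m) or (height (world z) of barrel_b_center above 0.145 m and angle between barrel_b_center's own x axis and vertical above 2.9416 rad and contact force between the fingers and barrel_b above 1 N and contact force between barrel_b and box below 0.05 N and contact force between barrel_b and lid below 0.05 N and contact force between barrel_b and batten below 0.05 N and contact force between barrel_b and knife below 0.05 N and linear speed of barrel_b below 0.05 m/s and distance between barrel_a_center and box_floor below 0.11 m and height (world z) of barrel_a_center below 0.04 m)) and value of joint lid above 1.25 rad and height (world z) of each of knife_grip, knife_tip below 0.03 m and contact force between the fingers and knife below 0.1 N); the arm keeps its last pose, push and grip.
It fails at once if the arm or gripper pushes the lid before it is open (contact force between any of the arm, the fingers and lid above 0.5 N and value of joint lid below 1.3 rad).
It fails at once if the knife is dropped or thrown (linear speed of knife above 0.9 m/s and contact force between the fingers and knife below 0.05 N).
It fails at once if a bystander is moved by more than 40 mm (distance of any of cutter, pliers, oil_bottle, foil_roll, glass_piece, nail_jar, came_strip from where it was at the start of the episode above 0.04 m).
It also fails if it takes over 72 s, if anything falls off the work surface, if the arm or the gripper's body presses on something with over 40 N, if the wrist force passes 120 N, or if a joint passes its speed limit or range.

## Working session

There is one attempt and no reset: what is moved stays moved. The work goes in short steps, Python scripts to look and compute and a tool call to move; the robot and the scene stay as the last step left them, time stands still between calls to the robot, and variables do not carry over. Pictures are saved under pics/ and viewed, at most 10 in all, crops included, and the job is handed in when it is done.

Besides the shell and the picture viewer there is one more tool, called after "Call:" as a command line: name --argument value ..., lists and objects as JSON in quotes. play_rows: Moves the arm, as the interface text tells. Its arguments: {"type":"object","properties":{"deltas":{"type":"array"},"newtons":{"type":"number"}},"required":["deltas"]}

```bash
ls; mkdir -p pics; cat > h.py <<'E'
import numpy as np, cv2
from rig import robot
def save(name,fn):
    c=robot.capture(name); cv2.imwrite('pics/'+fn+'.png',c['image'][:,:,::-1])
    np.savez('pics/'+fn+'.npz',**{k:np.array(v) for k,v in c.items()}); return c
def load(fn): return dict(np.load('pics/'+fn+'.npz'))
def K(c):
    f=240/np.tan(np.radians(float(c['vfov']))/2); return f,float(c['cx']),float(c['cy']),float(c['k1'])
def ray(c,u,v):
    f,cx,cy,k1=K(c); d=np.array([(u-cx)/f,(v-cy)/f]); s=d.copy()
    for _ in range(30): s=d/(1+k1*(s@s))
    R=c['R']; o=-R.T@c['t']; r=R.T@np.array([s[0],s[1],1]); return o,r/np.linalg.norm(r)
def onz(c,u,v,z=0.):
    o,r=ray(c,u,v); return o+r*(z-o[2])/r[2]
def proj(c,X):
    f,cx,cy,k1=K(c); p=c['R']@np.array(X)+c['t']; s=p[:2]/p[2]; s=s*(1+k1*(s@s)); return s*f+[cx,cy]
def tri(c1,p1,c2,p2):
    o1,r1=ray(c1,*p1);o2,r2=ray(c2,*p2)
    A=np.stack([r1,-r2],1); x=np.linalg.lstsq(A,o2-o1,rcond=None)[0]
    a=o1+r1*x[0];b=o2+r2*x[1]; return (a+b)/2,np.linalg.norm(a-b)
E
python3 - <<'E'
from h import *
for n in ['scene','top']:
    c=save(n,n+'0'); print(n,c['vfov'],c['cx'],c['cy'],c['k1'],-c['R'].T@c['t'])
o=robot.get_obs(); print(o); print(robot.grip_depth)
E
```

```text
pics
scene 54.81604624450895 323.48292229198574 240.68434117338623 -0.01867789096016981 [1.03776828 0.54420221 0.87895177]
top 50.77246942971066 314.06457976380983 239.3699060077411 -0.09611654478577576 [ 0.39222887 -0.0673505   1.58335194]
{'time_s': 0.1, 'joint_positions': array([-69.54044293,  34.38183263,  -0.14418218,  91.67754183,
         0.10474496,  54.02431045,  -4.57089195]), 'joint_vel': array([-0.04445146, -0.0725741 , -0.09438078, -0.10057583, -0.02710439,
        0.0411104 ,  0.04988405]), 'joint_torque': array([ 6.25545144e-03, -7.77988744e+01,  1.57047641e+00, -2.58622867e+01,
        1.27252360e-02,  5.42719237e-03, -1.51135509e-05]), 'tcp_pos': array([0.30455981, 0.65738993, 0.19537236]), 'tool_rot': array([[-9.07412571e-01,  4.20240671e-01, -4.52145016e-04],
       [ 4.20240878e-01,  9.07411527e-01, -1.38767041e-03],
       [-1.72873947e-04, -1.44919940e-03, -9.99998935e-01]]), 'contact_force': array([-1.01720409, -0.70798597,  1.37523583]), 'moment': array([-0.00859902, -0.00034856, -0.00099266]), 'grasp_force': 0.0, 'finger_gap': 0.08559607868725545}
0.0187
```

View pics/scene0.png

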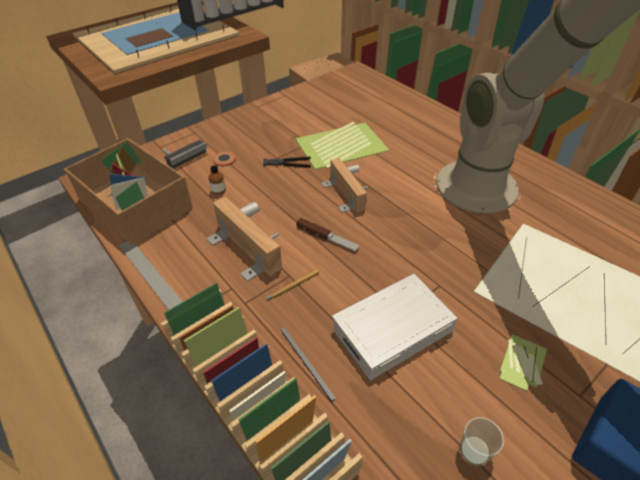

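View pics/top0.png

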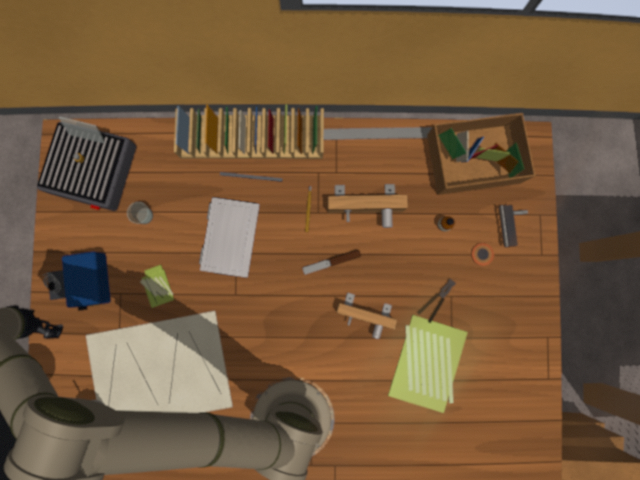

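The scene view shows the lid at corners about (335,320), (412,278), (455,318), (370,375). The knife runs from (298,222) to (357,248) and the larger batten from (217,205) to (280,265). In the top view the box is centred at (230,237), the knife tip is at (305,271), the handle end at (359,253), and the bare stud at (347,214).

```bash
python3 - <<'E'
from h import *
s=load('scene0');t=load('top0')
a=cv2.resize(s['image'][260:400,300:480],None,fx=4,fy=4,interpolation=cv2.INTER_CUBIC)[:, :]
b=cv2.resize(t['image'][180:290,190:420],None,fx=3.4,fy=3.4,interpolation=cv2.INTER_CUBIC)
a=cv2.resize(a,(386,300));
cv2.imwrite('pics/c1.png',cv2.resize(s['image'][260:400,310:480],(728,600),interpolation=cv2.INTER_CUBIC)[:,:,::-1])
cv2.imwrite('pics/c2.png',b[:,:,::-1]); print(b.shape)
for n,p,z in [('lidTL',(213,198),.05),('lidTR',(259,204),.05),('BR',(247,276),.05),('BL',(200,270),.05),('ktip',(305,271),.01),('khand',(359,253),.011),('stud',(347,219),.055),('bat L',(329,202),.085),('bat R',(407,202),.085)]:
    print(n,onz(t,*p,z).round(3))
E
```

```text
(374, 782, 3)
lidTL [0.676 0.249 0.05 ]
lidTR [0.658 0.106 0.05 ]
BR [0.437 0.138 0.05 ]
BL [0.453 0.283 0.05 ]
ktip [ 0.455 -0.037  0.01 ]
khand [ 0.512 -0.204  0.011]
stud [ 0.612 -0.164  0.055]
bat L [ 0.659 -0.108  0.085]
bat R [ 0.661 -0.343  0.085]
```

View pics/c1.png

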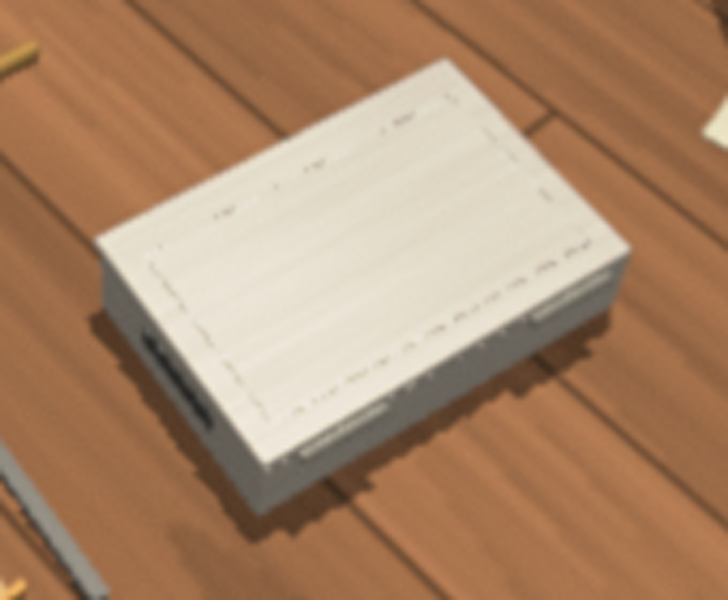

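View pics/c2.png

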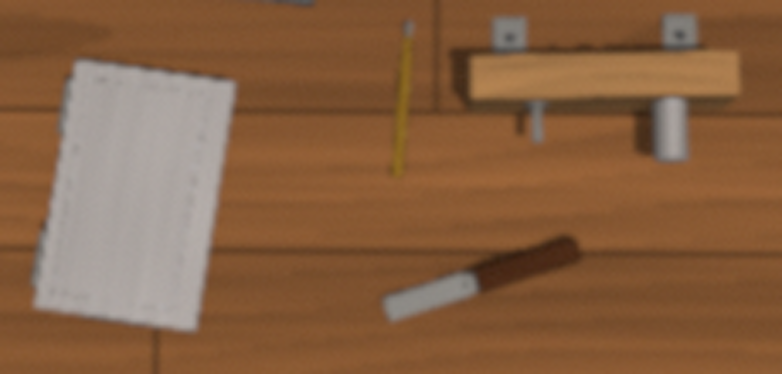

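The crops show hinge leaves on the box's +y long side, at crop (345,430) and (570,295). The front lip therefore faces the knife, on the -y side. The bare stud points toward the robot at crop (537,140). Next I plan the approach over the knife.

```bash
cat >> h.py <<'E'
from scipy.spatial.transform import Rotation as Ro
import json
def down(a):
    a=np.radians(a); c,s=np.cos(a),np.sin(a); return np.array([[c,s,0],[s,-c,0],[0,0,-1.]])
def plan(way,grip=None,o=None,rnd=1):
    """way: list of (pos,R,n). prints rows"""
    if o is None: o=robot.get_obs()
    p,R=np.array(o['tcp_pos']),np.array(o['tool_rot']); rows=[]
    for tp,tR,n in way:
        p0,R0=p.copy(),R.copy(); rv=Ro.from_matrix(R0.T@tR).as_rotvec()
        for k in range(1,n+1):
            q=p0+(np.array(tp)-p0)*k/n; Q=R0@Ro.from_rotvec(rv*k/n).as_matrix()
            dp=(R.T@(q-p)*1000).round(rnd); dr=Ro.from_matrix(R.T@Q).as_rotvec().round(3)
            rows.append((dp.tolist(),dr.tolist()))
            p=p+R@dp/1000; R=R@Ro.from_rotvec(dr).as_matrix()
    for i,r in enumerate(rows):
        print(i+1,'dp',r[0],'rot',r[1],'mm',round(float(np.linalg.norm(r[0])),1))
E
python3 - <<'E'
from h import *
t=load('top0')
# knife mask: handle dark
im=t['image'].astype(int); hsv=cv2.cvtColor(t['image'],cv2.COLOR_RGB2HSV)
m=((hsv[...,2]<95)).astype(np.uint8); m[:, :295]=0; m[:,365:]=0; m[:245]=0; m[280:]=0
b=((hsv[...,1]<70)&(hsv[...,2]>110)).astype(np.uint8); b[:,:295]=0;b[:,340:]=0;b[:255]=0;b[280:]=0
for n,mm in (('h',m),('b',b)):
    cs,_=cv2.findContours(mm,0,cv2.CHAIN_APPROX_NONE); c=max(cs,key=cv2.contourArea); r=cv2.minAreaRect(c); print(n,r)
    bp=cv2.boxPoints(r); print([onz(t,*q,.011).round(3)[:2] for q in bp])
plan([((.44,.50,.2),down(112),5),((.490,-.141,.2),down(109),11)])
E
```

```text
h ((343.45465087890625, 256.35638427734375), (10.188278198242188, 34.88105010986328), 72.47443389892578)
[array([ 0.5  , -0.099]), array([ 0.533, -0.203]), array([ 0.503, -0.213]), array([ 0.469, -0.109])]
b ((316.0000305175781, 266.5000305175781), (7.2732391357421875, 27.511816024780273), 71.56504821777344)
[array([ 0.466, -0.027]), array([ 0.494, -0.108]), array([ 0.472, -0.115]), array([ 0.445, -0.034])]
1 dp [-37.8, -17.2, -0.9] rot [-0.0, 0.0, 0.151] mm 41.5
2 dp [-40.0, -11.3, -0.9] rot [-0.001, 0.0, 0.15] mm 41.6
3 dp [-41.2, -5.2, -0.9] rot [0.0, 0.0, 0.151] mm 41.5
4 dp [-41.5, 1.1, -0.9] rot [0.0, 0.0, 0.15] mm 41.5
5 dp [-40.9, 7.2, -0.9] rot [-0.0, 0.001, 0.151] mm 41.5
6 dp [-55.7, -17.6, -0.0] rot [-0.0, -0.0, 0.005] mm 58.4
7 dp [-55.8, -17.4, -0.0] rot [-0.0, -0.0, 0.005] mm 58.4
8 dp [-55.9, -17.0, -0.1] rot [-0.0, -0.0, 0.004] mm 58.4
9 dp [-56.0, -16.9, 0.0] rot [-0.0, -0.0, 0.005] mm 58.5
10 dp [-56.1, -16.5, 0.0] rot [-0.0, -0.0, 0.005] mm 58.5
11 dp [-56.1, -16.3, -0.0] rot [-0.0, -0.0, 0.005] mm 58.4
12 dp [-56.2, -16.0, -0.0] rot [-0.0, -0.0, 0.004] mm 58.4
13 dp [-56.3, -15.8, -0.0] rot [-0.0, -0.0, 0.005] mm 58.5
14 dp [-56.4, -15.5, -0.1] rot [-0.0, -0.0, 0.005] mm 58.5
15 dp [-56.4, -15.2, 0.0] rot [-0.0, -0.0, 0.005] mm 58.4
16 dp [-56.5, -14.9, 0.0] rot [-0.0, -0.0, 0.004] mm 58.4
```

Call:
play_rows --deltas '[{"grip": 1, "dp": [-38, -17, -1], "rotation": [0, 0, 0.15]}, {"grip": 1, "dp": [-40, -11, -1], "rotation": [0, 0, 0.15]}, {"grip": 1, "dp": [-41, -5, -1], "rotation": [0, 0, 0.15]}, {"grip": 1, "dp": [-41, 1, -1], "rotation": [0, 0, 0.15]}, {"grip": 1, "dp": [-41, 7, -1], "rotation": [0, 0, 0.15]}]'

```text
time_s: 0.72
tcp_pos: [0.4409, 0.5001, 0.2009]
tool_rot: [[-0.373, 0.928, -0.0], [0.928, 0.373, -0.0], [-0.0, -0.0, -1.0]]
contact_force: [-0.0, 0.2, -0.2]
finger_gap: 0.0852
grasp_force: 0.0
```

Call:
play_rows --deltas '[{"grip": 1, "dp": [-56, -17, 0], "rotation": [0, 0, 0.005]}, {"grip": 1, "dp": [-56, -17, 0], "rotation": [0, 0, 0.005]}, {"grip": 1, "dp": [-56, -17, 0], "rotation": [0, 0, 0.005]}, {"grip": 1, "dp": [-56, -17, 0], "rotation": [0, 0, 0.005]}, {"grip": 1, "dp": [-56, -16, 0], "rotation": [0, 0, 0.005]}]'

```text
time_s: 1.35
tcp_pos: [0.465, 0.2082, 0.2011]
tool_rot: [[-0.354, 0.935, 0.0], [0.935, 0.354, -0.0], [-0.0, -0.0, -1.0]]
contact_force: [1.4, 0.5, -0.5]
finger_gap: 0.0855
grasp_force: 0.0
```

Call:
play_rows --deltas '[{"grip": 0.6, "dp": [-56, -16, 0], "rotation": [0, 0, 0.005]}, {"grip": 0.6, "dp": [-56, -16, 0], "rotation": [0, 0, 0.005]}, {"grip": 0.6, "dp": [-56, -16, 0], "rotation": [0, 0, 0.005]}, {"grip": 0.6, "dp": [-56, -15, 0], "rotation": [0, 0, 0]}, {"grip": 0.6, "dp": [-56, -15, 0], "rotation": [0, 0, 0]}]'

```text
time_s: 1.98
tcp_pos: [0.4887, -0.0814, 0.2012]
tool_rot: [[-0.34, 0.94, 0.0], [0.94, 0.34, 0.0], [0.0, 0.0, -1.0]]
contact_force: [1.4, 0.8, -0.1]
finger_gap: 0.0513
grasp_force: 0.0
```

```bash
python3 - <<'E'
from h import *
o=robot.get_obs(); print(o['tcp_pos'],o['time_s'],o['joint_positions'].round(1),o['finger_gap'],o['contact_force'])
c=save('wrist','w1'); s=save('scene','s1'); t=save('top','t1')
print(-c['R'].T@c['t'],c['R'][2]); print(proj(c,(.492,-.134,.011)),proj(c,(.4555,-.03,.011)))
plan([((.492,-.134,.10),down(109.3),3)])
E
```

```text
[ 0.48873495 -0.08136895  0.20119437] 1.975 [ -9.6  18.7  16.4 121.6  -8.   40.6  32. ] 0.05131782101839905 [ 1.41924854  0.76522815 -0.13686683]
[ 0.46251328 -0.00795655  0.3796167 ] [ 0.10564803 -0.29133156 -0.95077043]
[302.74055151 245.86660879] [302.55675715 146.35291492]
1 dp [-16.4, -4.6, 33.7] rot [-0.0, 0.0, 0.001] mm 37.8
2 dp [-16.4, -4.5, 33.8] rot [-0.0, 0.001, 0.002] mm 37.8
3 dp [-16.4, -4.6, 33.7] rot [-0.0, -0.0, 0.001] mm 37.8
```

View pics/w1.png

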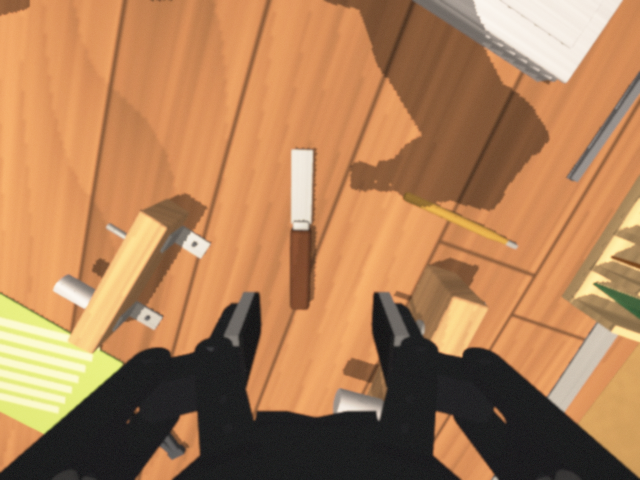

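The wrist view shows the blade tip centred at (303,149), the blade/handle junction at (301,227) and the handle end at (300,308). The fingers sit behind it.

```bash
python3 - <<'E'
from h import *
c=load('w1')
a,j,e=[onz(c,*p,.011)[:2] for p in ((303,149),(301,227),(300,307))]
d=(a-e)/np.linalg.norm(a-e); print(a,j,e,np.linalg.norm(a-e),np.linalg.norm(a-j),np.degrees(np.arctan2(d[1],d[0])))
yaw=np.degrees(np.arctan2(d[1],d[0])); g=a-d*.110; print('grip',g)
plan([((*g,.09),down(yaw),3),((*g,.003),down(yaw),2)])
# box front lid corner
print(onz(c,568,82,.0495))
E
```

```text
[ 0.45682214 -0.03237825] [ 0.48275643 -0.11344858] [ 0.51482046 -0.20956609] 0.18643855862198894 0.0851174820079337 108.12465502131687
grip [ 0.49104154 -0.13692026]
1 dp [-17.2, -5.2, 37.1] rot [-0.0, 0.0, 0.008] mm 41.2
2 dp [-17.2, -5.1, 37.1] rot [-0.0, 0.001, 0.008] mm 41.2
3 dp [-17.3, -4.9, 37.0] rot [-0.0, -0.0, 0.008] mm 41.1
4 dp [-0.0, 0.0, 43.5] rot [-0.0, -0.0, 0.0] mm 43.5
5 dp [-0.1, 0.0, 43.5] rot [-0.0, -0.0, 0.0] mm 43.5
[0.66057216 0.10621089 0.0495    ]
```

Call:
play_rows --deltas '[{"grip": 0.6, "dp": [-17, -5, 37], "rotation": [0, 0, 0.008]}, {"grip": 0.6, "dp": [-17, -5, 37], "rotation": [0, 0, 0.006]}, {"grip": 0.6, "dp": [-17, -5, 37], "rotation": [0, 0, 0.006]}, {"grip": 0.6, "dp": [0, 0, 43], "rotation": [0, 0, 0]}, {"grip": 0.6, "dp": [0, 0, 40], "rotation": [0, 0, 0]}]'

```text
time_s: 2.75
tcp_pos: [0.4919, -0.1313, 0.0058]
tool_rot: [[-0.322, 0.947, 0.0], [0.947, 0.322, 0.001], [0.001, 0.0, -1.0]]
contact_force: [-0.0, 0.3, -0.4]
finger_gap: 0.0514
grasp_force: 0.0
```

Call:
play_rows --deltas '[{"grip": 0.6, "dp": [0, 0, 4], "rotation": [0, 0, 0]}, {"grip": 0.15, "dp": [0, 0, 0], "rotation": [0, 0, 0]}, {"grip": 0.1, "dp": [0, 0, 0], "rotation": [0, 0, 0]}, {"grip": 0.1, "dp": [0, 0, 0], "rotation": [0, 0, 0]}]' --newtons 100

```text
time_s: 3.25
tcp_pos: [0.4925, -0.1327, 0.0045]
tool_rot: [[-0.321, 0.947, 0.002], [0.947, 0.321, -0.0], [-0.001, 0.002, -1.0]]
contact_force: [-0.3, -0.1, 0.1]
finger_gap: 0.0082
grasp_force: 0.0
```

The fingers closed to 8 mm on nothing, so I look before doing anything else.

```bash
python3 - <<'E'
from h import *
o=robot.get_obs(); print(o['tcp_pos'],o['finger_gap'],o['grasp_force'],o['contact_force'])
c=save('wrist','w2')
s=save('scene','s2')
a=c['image'][100:400,170:490]; b=cv2.resize(s['image'][180:300,230:390],(400,300),interpolation=cv2.INTER_CUBIC)
cv2.imwrite('pics/m2.png',np.hstack([a,b])[:,:,::-1])
E
```

```text
[ 0.49254085 -0.13267638  0.00449938] 0.008196170539417824 0.0 [-0.25436633 -0.09625214  0.14335363]
```

View pics/m2.png

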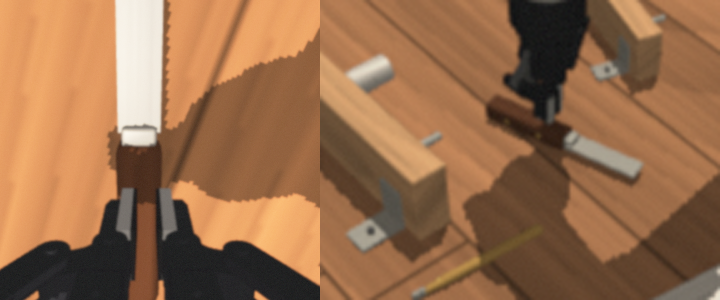

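```bash
python3 - <<'E'
from h import *
c=load('w2'); s=load('s2'); o=robot.get_obs(); p=o['tcp_pos'];R=o['tool_rot']
print('cam',-c['R'].T@c['t'])
for h in (0,.01,.02,.03,.05):
    print(h,[(proj(c,p-R[:,2]*h+R[:,1]*y)-[170,100]).round(0) for y in(-.004,.004,-.012,.012)])
for h in (0,.02): q=proj(s,p-R[:,2]*h); print('scene',(q-[230,180])*2.5+[320,0])
im=c['image']
for v in (260,290,300,310,330): print(v,[tuple(im[v,u]) for u in range(270,352,6)])
E
```

```text
cam [ 0.46742263 -0.05860416  0.18281015]
0 [array([138., 172.]), array([152., 172.]), array([124., 172.]), array([166., 172.])]
0.01 [array([137., 179.]), array([152., 179.]), array([123., 179.]), array([167., 179.])]
0.02 [array([137., 187.]), array([153., 187.]), array([121., 187.]), array([168., 187.])]
0.03 [array([136., 196.]), array([153., 196.]), array([120., 196.]), array([169., 196.])]
0.05 [array([135., 218.]), array([154., 218.]), array([117., 218.]), array([172., 218.])]
scene [546.48803482 135.86158382]
scene [546.37208698 122.46629997]
260 [(np.uint8(209), np.uint8(139), np.uint8(86)), (np.uint8(206), np.uint8(136), np.uint8(85)), (np.uint8(132), np.uint8(88), np.uint8(58)), (np.uint8(72), np.uint8(44), np.uint8(28)), (np.uint8(79), np.uint8(46), np.uint8(34)), (np.uint8(83), np.uint8(50), np.uint8(33)), (np.uint8(76), np.uint8(45), np.uint8(28)), (np.uint8(74), np.uint8(47), np.uint8(30)), (np.uint8(77), np.uint8(46), np.uint8(30)), (np.uint8(77), np.uint8(47), np.uint8(33)), (np.uint8(76), np.uint8(47), np.uint8(33)), (np.uint8(117), np.uint8(80), np.uint8(50)), (np.
[... 1934 characters left out ...]
(110), np.uint8(106)), (np.uint8(36), np.uint8(38), np.uint8(38))]
330 [(np.uint8(82), np.uint8(60), np.uint8(45)), (np.uint8(33), np.uint8(34), np.uint8(38)), (np.uint8(32), np.uint8(34), np.uint8(33)), (np.uint8(101), np.uint8(98), np.uint8(93)), (np.uint8(133), np.uint8(127), np.uint8(120)), (np.uint8(81), np.uint8(78), np.uint8(73)), (np.uint8(61), np.uint8(40), np.uint8(32)), (np.uint8(136), np.uint8(82), np.uint8(53)), (np.uint8(136), np.uint8(81), np.uint8(52)), (np.uint8(111), np.uint8(68), np.uint8(45)), (np.uint8(37), np.uint8(35), np.uint8(37)), (np.uint8(135), np.uint8(128), np.uint8(121)), (np.uint8(117), np.uint8(113), np.uint8(108)), (np.uint8(37), np.uint8(39), np.uint8(38))]
```

The fingers closed above the handle: the tips show at crop row 187, about 20 mm behind where the TCP projects. I open and go lower in small steps, watching the force.

Call:
play_rows --deltas '[{"grip": 0.6, "dp": [0, -3, 0], "rotation": [0, 0, 0]}, {"grip": 0.6, "dp": [0, 0, 0], "rotation": [0, 0, 0]}, {"grip": 0.6, "dp": [0, 0, 3], "rotation": [0, 0, 0]}, {"grip": 0.6, "dp": [0, 0, 0], "rotation": [0, 0, 0]}]'

```text
time_s: 3.85
tcp_pos: [0.4887, -0.1336, -0.0001]
tool_rot: [[-0.321, 0.947, -0.0], [0.947, 0.321, 0.0], [0.0, -0.0, -1.0]]
contact_force: [-0.1, 1.4, -0.3]
finger_gap: 0.0513
grasp_force: 0.0
```

Call:
play_rows --deltas '[{"grip": 0.6, "dp": [0, 0, 3], "rotation": [0, 0, 0]}, {"grip": 0.6, "dp": [0, 0, 0], "rotation": [0, 0, 0]}]'

```text
time_s: 4.1
tcp_pos: [0.4887, -0.1337, -0.0031]
tool_rot: [[-0.321, 0.947, -0.0], [0.947, 0.321, 0.0], [0.0, -0.0, -1.0]]
contact_force: [0.1, -0.5, -0.5]
finger_gap: 0.0511
grasp_force: 0.0
```

Call:
play_rows --deltas '[{"grip": 0.6, "dp": [0, 0, 3], "rotation": [0, 0, 0]}, {"grip": 0.6, "dp": [0, 0, 3], "rotation": [0, 0, 0]}, {"grip": 0.6, "dp": [0, 0, 0], "rotation": [0, 0, 0]}]'

```text
time_s: 4.47
tcp_pos: [0.4888, -0.1336, -0.0091]
tool_rot: [[-0.321, 0.947, -0.0], [0.947, 0.321, 0.0], [0.0, -0.0, -1.0]]
contact_force: [0.5, 0.5, 0.0]
finger_gap: 0.0514
grasp_force: 0.0
```

```bash
python3 - <<'E'
from h import *
c=save('wrist','w3');s=save('scene','s3'); o=robot.get_obs();p=o['tcp_pos'];R=o['tool_rot'];print(p,o['contact_force'])
for h in (0,.01,.02,.03): print(h,(proj(s,p-R[:,2]*h)-[280,140])*4)
a=cv2.resize(s['image'][140:270,280:380],(400,520),interpolation=cv2.INTER_CUBIC)
b=np.zeros((520,400,3),np.uint8); b[:400,:]=c['image'][80:480,130:530]
cv2.imwrite('pics/m3.png',np.hstack([b,a])[:,:,::-1])
E
```

```text
[ 0.48877782 -0.13365937 -0.00887479] [0.9490296  0.02046188 0.33012233]
0 [165.58318076 387.83429726]
0.01 [165.48709698 377.34963959]
0.02 [165.38990088 366.74251298]
0.03 [165.2915734  356.01079875]
```

View pics/m3.png

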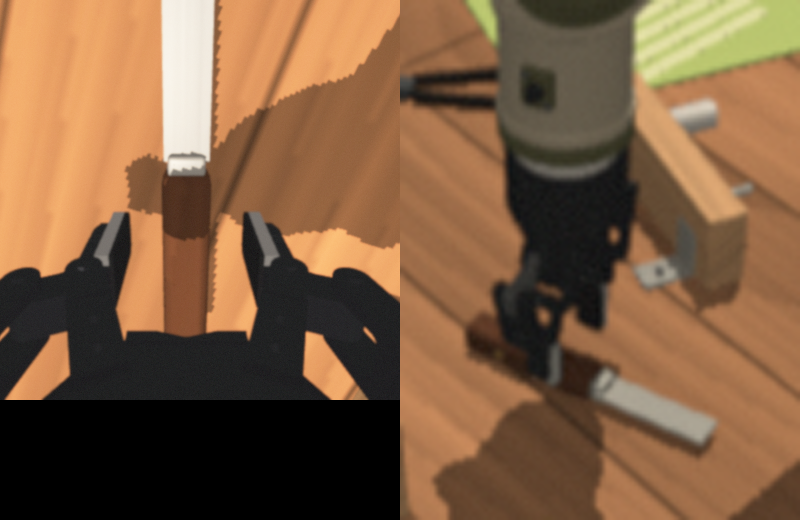

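The fingers now straddle the handle centrally: wrist crop shows fingertips at x 130 and 245, handle at 163–210. In the scene crop the near finger covers the handle's side.

Call:
play_rows --deltas '[{"grip": 0.6, "dp": [0, 0, 3], "rotation": [0, 0, 0]}, {"grip": 0.1, "dp": [0, 0, 0], "rotation": [0, 0, 0]}, {"grip": 0.1, "dp": [0, 0, 0], "rotation": [0, 0, 0]}, {"grip": 0.1, "dp": [0, 0, 0], "rotation": [0, 0, 0]}]' --newtons 60

```text
time_s: 5.08
tcp_pos: [0.4889, -0.1337, -0.0118]
tool_rot: [[-0.321, 0.947, 0.0], [0.947, 0.321, -0.0], [-0.0, 0.0, -1.0]]
contact_force: [0.2, 0.2, 1.3]
finger_gap: 0.0085
grasp_force: 0.0
```

```bash
python3 - <<'E'
from h import *
c=load('w3'); p=np.array([.48878,-.13366,-.0089]); o=robot.get_obs(); R=o['tool_rot']
for x in (0,.011):
  for h in (0,.01,.02,.03,.04,.05): print(x,h,[proj(c,p-R[:,2]*h+R[:,1]*y+R[:,0]*x).round() for y in(-.0257,.0257)])
c=save('wrist','w4'); print('now',o['tcp_pos'])
g=c['image'].astype(int)
d=(abs(g.max(2)-g.min(2))<16)
for v in range(230,400,10):
    r=np.where(np.diff(d[v,200:430].astype(int)))[0]+200; print(v,r)
E
```

```text
0 0 [array([270., 272.]), array([361., 272.])]
0 0.01 [array([268., 280.]), array([363., 280.])]
0 0.02 [array([265., 288.]), array([365., 288.])]
0 0.03 [array([262., 297.]), array([368., 297.])]
0 0.04 [array([259., 307.]), array([371., 307.])]
0 0.05 [array([255., 319.]), array([375., 319.])]
0.011 0 [array([269., 254.]), array([361., 254.])]
0.011 0.01 [array([267., 261.]), array([364., 261.])]
0.011 0.02 [array([264., 268.]), array([366., 268.])]
0.011 0.03 [array([261., 276.]), array([369., 276.])]
0.011 0.04 [array([258., 286.]), array([373., 286.])]
0.011 0.05 [array([254., 296.]), array([376., 296.])]
now [ 0.48889585 -0.13368629 -0.01176043]
230 []
240 []
250 []
260 []
270 []
280 []
290 [292 305 326 339]
300 [290 306 325 349]
310 [275 306 325 356]
320 [272 306 325 359]
330 [270 305 326 361]
340 [263 305 327 368]
350 [202 239 246 304 327 385 392]
360 [304 328]
370 [303 328]
380 [299 332]
390 [204 208 297 334 423 427]
```

Matching the fingertip pixels to the known gap puts the tips about 40–50 mm behind the reported TCP, so they are still above the handle. I open and descend another 26 mm in guarded steps.

Call:
play_rows --deltas '[{"grip": 0.6, "dp": [0, 0, 0], "rotation": [0, 0, 0]}, {"grip": 0.6, "dp": [0, 0, 0], "rotation": [0, 0, 0]}, {"grip": 0.6, "dp": [0, 0, 5], "rotation": [0, 0, 0]}, {"grip": 0.6, "dp": [0, 0, 5], "rotation": [0, 0, 0]}, {"grip": 0.6, "dp": [0, 0, 0], "rotation": [0, 0, 0]}]'

```text
time_s: 5.75
tcp_pos: [0.4885, -0.1336, -0.0224]
tool_rot: [[-0.321, 0.947, -0.001], [0.947, 0.321, 0.0], [0.0, -0.001, -1.0]]
contact_force: [-0.3, 0.3, 0.4]
finger_gap: 0.0514
grasp_force: 0.0
```

Call:
play_rows --deltas '[{"grip": 0.6, "dp": [0, 0, 4], "rotation": [0, 0, 0]}, {"grip": 0.6, "dp": [0, 0, 4], "rotation": [0, 0, 0]}, {"grip": 0.6, "dp": [0, 0, 0], "rotation": [0, 0, 0]}]'

```text
time_s: 6.12
tcp_pos: [0.4887, -0.1337, -0.0302]
tool_rot: [[-0.321, 0.947, -0.0], [0.947, 0.321, 0.0], [0.0, -0.0, -1.0]]
contact_force: [-0.4, 0.3, 0.5]
finger_gap: 0.0513
grasp_force: 0.0
```

Call:
play_rows --deltas '[{"grip": 0.1, "dp": [0, 0, 0], "rotation": [0, 0, 0]}, {"grip": 0.1, "dp": [0, 0, 0], "rotation": [0, 0, 0]}, {"grip": 0.1, "dp": [0, 0, 0], "rotation": [0, 0, 0]}]' --newtons 30

```text
time_s: 6.5
tcp_pos: [0.4889, -0.1337, -0.0296]
tool_rot: [[-0.321, 0.947, 0.0], [0.947, 0.321, -0.0], [-0.0, 0.0, -1.0]]
contact_force: [0.1, 0.9, 2.3]
finger_gap: 0.0234
grasp_force: 29.8
```

It gripped at 23.4 mm. I re-seat 8 mm deeper for a firm hold.

Call:
play_rows --deltas '[{"grip": 0.5, "dp": [0, 0, 0], "rotation": [0, 0, 0]}, {"grip": 0.5, "dp": [0, 0, 4], "rotation": [0, 0, 0]}, {"grip": 0.5, "dp": [0, 0, 4], "rotation": [0, 0, 0]}, {"grip": 0.4, "dp": [0, 0, 0], "rotation": [0, 0, 0]}, {"grip": 0.4, "dp": [0, 0, 0], "rotation": [0, 0, 0]}]'

```text
time_s: 7.12
tcp_pos: [0.4892, -0.1338, -0.036]
tool_rot: [[-0.321, 0.947, 0.002], [0.947, 0.321, -0.0], [-0.001, 0.002, -1.0]]
contact_force: [-3.0, 0.9, 35.0]
finger_gap: 0.0343
grasp_force: 17.8
```

Call:
play_rows --deltas '[{"grip": 0.1, "dp": [0, 0, 0], "rotation": [0, 0, 0]}, {"grip": 0.1, "dp": [0, 0, 0], "rotation": [0, 0, 0]}, {"grip": 0.1, "dp": [0, 0, 0], "rotation": [0, 0, 0]}]' --newtons 100

```text
time_s: 7.5
tcp_pos: [0.4892, -0.134, -0.035]
tool_rot: [[-0.321, 0.947, 0.003], [0.947, 0.321, -0.0], [-0.001, 0.003, -1.0]]
contact_force: [-5.7, 1.1, 54.0]
finger_gap: 0.0222
grasp_force: 128.7
```

Call:
play_rows --deltas '[{"grip": 0.1, "dp": [0, 0, -3], "rotation": [0, 0, 0]}, {"grip": 0.1, "dp": [0, 0, -15], "rotation": [0, 0, 0]}, {"grip": 0.1, "dp": [0, 0, -40], "rotation": [0, 0, 0]}, {"grip": 0.1, "dp": [0, 0, -40], "rotation": [0, 0, 0]}, {"grip": 0.1, "dp": [0, 0, 0], "rotation": [0, 0, 0]}]'

```text
time_s: 8.12
tcp_pos: [0.4902, -0.1339, 0.0628]
tool_rot: [[-0.321, 0.947, 0.004], [0.947, 0.321, -0.001], [-0.002, 0.004, -1.0]]
contact_force: [-0.5, 0.0, -1.1]
finger_gap: 0.0222
grasp_force: 98.1
```

```bash
python3 - <<'E'
from h import *
o=robot.get_obs(); p=o['tcp_pos'];R=o['tool_rot'];print(p,o['finger_gap'],o['grasp_force'],o['contact_force'])
c=save('wrist','w5'); s=save('scene','s5'); 
hsv=cv2.cvtColor(c['image'],cv2.COLOR_RGB2HSV); m=((hsv[...,1]<60)&(hsv[...,2]>100)).astype(np.uint8)
m[:60]=0; m[270:]=0; m[:,:250]=0;m[:,380:]=0
cs,_=cv2.findContours(m,0,cv2.CHAIN_APPROX_NONE); k=max(cs,key=cv2.contourArea).reshape(-1,2); print(cv2.boundingRect(k),cv2.minAreaRect(k))
# expected tip in tool frame
for dz in (.03,.04,.046,.052): print(dz,proj(c,p+R[:,0]*.108+np.array([0,0,dz])))
a=c['image'][0:300,150:450]; b=cv2.resize(s['image'][150:270,240:400],(400,300),interpolation=cv2.INTER_CUBIC)
cv2.imwrite('pics/m5.png',np.hstack([a,b])[:,:,::-1])
E
```

```text
[ 0.49018155 -0.13392173  0.06280732] 0.02216924174750041 98.10334324836731 [-0.48682484  0.04748628 -1.07557032]
(286, 60, 63, 210) ((317.0, 164.5), (209.0, 62.0), 90.0)
0.03 [315.35621618  47.08635243]
0.04 [315.40368238  40.89600407]
0.046 [315.43586332  36.70049305]
0.052 [315.47134109  32.07647386]
```

View pics/m5.png

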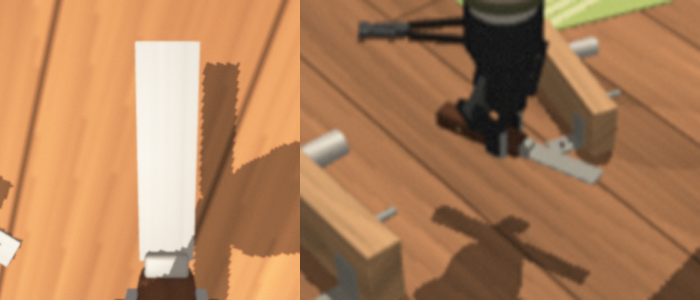

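The knife is lifted level. The blade tip centre is at wrist (317.5,41) and scene about (360.5,218), and I triangulate it.

```bash
cat >> h.py <<'E'
E
python3 - <<'E'
from h import *
c=load('w5');s=load('s5');o=robot.get_obs();p=o['tcp_pos'];R=o['tool_rot']
X,e=tri(c,(317.5,41),s,(360.2,218.5)); print(X,e,'tool',R.T@(X-p))
f=K(c)[0]; print('depth from width', f*22/64, 'expected depth dz.04', (c['R']@(p+R[:,0]*.108+[0,0,.04])+c['t'])[2]*1000)
# lid edges in top image by mask
t=load('top0'); hsv=cv2.cvtColor(t['image'],cv2.COLOR_RGB2HSV)
m=((hsv[...,1]<45)&(hsv[...,2]>130)).astype(np.uint8); m[:,:190]=0;m[:,270:]=0;m[:190]=0;m[290:]=0
cs,_=cv2.findContours(m,0,cv2.CHAIN_APPROX_NONE); k=max(cs,key=cv2.contourArea); r=cv2.minAreaRect(k); print(r)
bp=[onz(t,*q,.0495)[:2] for q in cv2.boxPoints(r)]; print(np.round(bp,4),[np.linalg.norm(bp[i]-bp[i-1]) for i in range(4)])
E
```

```text
[ 0.45432341 -0.03141426  0.111702  ] 0.0061012148509542495 tool [ 1.07728289e-01  6.17051744e-05 -5.12470730e-02]
depth from width 117.1490947200243 expected depth dz.04 124.06903908763806
((228.8648681640625, 236.81082153320312), (48.66210174560547, 74.30834197998047), 9.462322235107422)
[[0.455  0.2866]
 [0.6817 0.2556]
 [0.6574 0.1062]
 [0.4322 0.1392]] [np.float64(0.14921752521148324), np.float64(0.22880459280550286), np.float64(0.15137871868446112), np.float64(0.22764749993140976)]
```

```bash
python3 - <<'E'
from h import *
plan([((.5266,-.0037,.05),down(81.8),4),((.5266,-.0037,-.0077),down(81.8),1)])
E
```

```text
1 dp [27.7, 19.3, 2.6] rot [0.0, 0.0, 0.118] mm 33.9
2 dp [29.8, 16.0, 2.7] rot [0.0, 0.0, 0.117] mm 33.9
3 dp [31.4, 12.4, 2.6] rot [0.001, 0.0, 0.118] mm 33.9
4 dp [32.6, 8.5, 2.6] rot [-0.0, 0.0, 0.118] mm 33.8
5 dp [0.1, 0.1, 57.7] rot [-0.0, 0.0, -0.0] mm 57.7
```

Call:
play_rows --deltas '[{"grip": 0.1, "dp": [28, 19, 3], "rotation": [0, 0, 0.118]}, {"grip": 0.1, "dp": [30, 16, 3], "rotation": [0, 0, 0.117]}, {"grip": 0.1, "dp": [31, 12, 3], "rotation": [0, 0, 0.118]}, {"grip": 0.1, "dp": [33, 9, 2], "rotation": [0, 0, 0.118]}, {"grip": 0.1, "dp": [0, 0, 55], "rotation": [0, 0, 0]}]'

```text
time_s: 8.85
tcp_pos: [0.529, 0.0014, -0.0058]
tool_rot: [[0.137, 0.991, 0.005], [0.991, -0.137, 0.001], [0.001, 0.004, -1.0]]
contact_force: [1.0, 0.2, -1.8]
finger_gap: 0.0217
grasp_force: 98.1
```

```bash
python3 - <<'E'
from h import *
o=robot.get_obs(); p=o['tcp_pos'];R=o['tool_rot'];print(p,R[:2,0],o['contact_force'])
c=save('wrist','w6'); s=save('scene','s6')
u=np.array([.1427,.9898]); print('tip',p+R@np.array([.1077,0,-.047]))
print('scene px tip',proj(s,p+R@np.array([.1077,0,-.047])))
a=c['image'][0:300,150:500]; b=cv2.resize(s['image'][220:340,280:440],(400,300),interpolation=cv2.INTER_CUBIC)
cv2.imwrite('pics/m6.png',np.hstack([a,b])[:,:,::-1])
plan([((.5266,-.0037,-.0077),down(81.8),1)])
E
```

```text
[ 0.52896268  0.00137647 -0.0057906 ] [0.13728215 0.99053109] [ 1.02143185  0.15399304 -1.79902184]
tip [0.54353608 0.10802283 0.04135238]
scene px tip [369.94587669 290.6554375 ]
1 dp [-0.6, 3.8, -2.9] rot [-0.009, 0.002, 0.002] mm 4.8
```

View pics/m6.png

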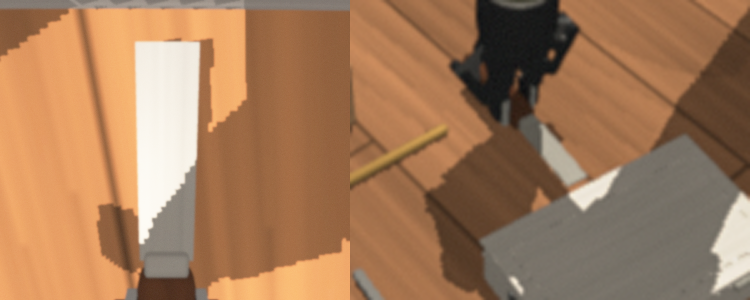

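The wrist view shows the blade tip at row 41 and the lip's edge at row 9, roughly 11 mm ahead and parallel to the blade end.

```bash
python3 - <<'E'
from h import *
c=load('w6'); print('lip',onz(c,317,9,.0445),onz(c,160,8,.0445),onz(c,480,10,.0445))
o=robot.get_obs(); p=o['tcp_pos'];R=o['tool_rot'];print(p,R.round(3).tolist(),'tip',p+R@np.array([.1077,0,-.047]))
E
```

```text
lip [0.5458534  0.11538951 0.0445    ] [0.49521407 0.12278567 0.0445    ] [0.59876054 0.1080558  0.0445    ]
[ 0.52290185 -0.00252849 -0.0105458 ] [[0.141, 0.99, -0.009], [0.99, -0.141, -0.0], [-0.002, -0.009, -1.0]] tip [0.53850639 0.10411668 0.03626869]
```

Call:
play_rows --deltas '[{"grip": 0.1, "dp": [0, 3, -2.5], "rotation": [-0.009, 0, 0]}, {"grip": 0.1, "dp": [0, 0, 0], "rotation": [0, 0, 0]}, {"grip": 0.1, "dp": [6, 0, 0], "rotation": [0, 0, 0]}, {"grip": 0.1, "dp": [6, 0, 0], "rotation": [0, 0, 0]}, {"grip": 0.1, "dp": [0, 0, 0], "rotation": [0, 0, 0]}]'

```text
time_s: 9.57
tcp_pos: [0.5312, 0.0087, -0.0029]
tool_rot: [[0.142, 0.99, 0.01], [0.99, -0.142, -0.001], [0.001, 0.01, -1.0]]
contact_force: [-0.3, 0.3, -0.5]
finger_gap: 0.0219
grasp_force: 98.3
```

Call:
play_rows --deltas '[{"grip": 0.1, "dp": [2, 0, 0], "rotation": [0, 0, 0]}, {"grip": 0.1, "dp": [2, 0, 0], "rotation": [0, 0, 0]}, {"grip": 0.1, "dp": [0, 0, 0], "rotation": [0, 0, 0]}]'

```text
time_s: 9.95
tcp_pos: [0.5315, 0.0119, -0.0034]
tool_rot: [[0.143, 0.99, 0.009], [0.99, -0.143, -0.001], [-0.0, 0.009, -1.0]]
contact_force: [-0.2, 0.3, -1.7]
finger_gap: 0.022
grasp_force: 98.3
```

Call:
play_rows --deltas '[{"grip": 0.1, "dp": [-4, 0, 4], "rotation": [-0.005, 0, 0]}, {"grip": 0.1, "dp": [0, 0, 0], "rotation": [0, 0, 0]}, {"grip": 0.1, "dp": [0, 0, 0], "rotation": [0, 0, 0]}]'

```text
time_s: 10.32
tcp_pos: [0.5309, 0.0075, -0.0074]
tool_rot: [[0.144, 0.989, 0.014], [0.99, -0.144, -0.002], [-0.0, 0.014, -1.0]]
contact_force: [1.0, -0.4, -0.4]
finger_gap: 0.0222
grasp_force: 98.3
```

```bash
python3 - <<'E'
from h import *
for i in range(1):
    o=robot.get_obs(); p=o['tcp_pos'];R=o['tool_rot'];print(p,R[2],o['contact_force'],'tip',p+R@np.array([.1077,0,-.047]))
s=save('scene','s7'); c=save('wrist','w7')
# lip edge column profile in wrist
hsv=cv2.cvtColor(c['image'],cv2.COLOR_RGB2HSV)
for u in (220,270,380,430): print(u,hsv[0:60:3,u,1].tolist())
print([ (v,hsv[v,317].tolist()) for v in range(0,80,5)])
E
```

```text
[ 0.53086849  0.00753821 -0.00738959] [-4.59597394e-05  1.37918181e-02 -9.99904887e-01] [ 0.98729248 -0.42453436 -0.4279756 ] tip [0.54573007 0.11421205 0.03960099]
220 [12, 14, 27, 32, 32, 30, 31, 33, 78, 149, 148, 147, 147, 146, 146, 145, 144, 144, 143, 141]
270 [12, 15, 31, 32, 30, 30, 32, 33, 97, 138, 141, 141, 141, 139, 139, 139, 140, 137, 137, 138]
380 [32, 31, 33, 29, 31, 33, 31, 31, 102, 139, 140, 140, 137, 139, 137, 138, 142, 141, 139, 140]
430 [33, 30, 33, 33, 32, 29, 29, 30, 66, 143, 149, 147, 146, 145, 145, 146, 148, 145, 148, 144]
[(0, [16, 11, 252]), (5, [13, 20, 238]), (10, [12, 32, 173]), (15, [12, 31, 167]), (20, [15, 31, 166]), (25, [13, 126, 226]), (30, [14, 141, 239]), (35, [14, 142, 239]), (40, [12, 111, 179]), (45, [18, 16, 242]), (50, [18, 18, 243]), (55, [19, 18, 243]), (60, [20, 16, 243]), (65, [19, 17, 243]), (70, [21, 17, 245]), (75, [19, 15, 245])]
```

```bash
python3 - <<'E'
from h import *
c=load('w7'); p=np.array([.53087,.00754,-.00739]);R=robot.get_obs()['tool_rot']
print('lower edge',onz(c,317,24,.0445),'top edge',onz(c,317,7.5,.0495),'bead?',onz(c,317,24,.034))
print('tip seen',[onz(c,317.5,42,z) for z in (.0385,.0396,.0408)])
print('camdist',-c['R'].T@c['t'])
E
```

```text
lower edge [0.54745719 0.11700953 0.0445    ] top edge [0.54783288 0.12020033 0.0495    ] bead? [0.54801116 0.11963564 0.034     ]
tip seen [array([0.54716461, 0.11306699, 0.0385    ]), array([0.54711163, 0.11283704, 0.0396    ]), array([0.54705384, 0.11258619, 0.0408    ])]
camdist [0.54078013 0.08535669 0.17105812]
```

Call:
play_rows --deltas '[{"grip": 0.1, "dp": [4, 0, 0], "rotation": [0.012, 0, 0]}, {"grip": 0.1, "dp": [3, 0, 0], "rotation": [0, 0, 0]}, {"grip": 0.1, "dp": [2, 0, 0], "rotation": [0, 0, 0]}, {"grip": 0.1, "dp": [0, 0, 0], "rotation": [0, 0, 0]}]'

```text
time_s: 10.92
tcp_pos: [0.5323, 0.017, -0.0073]
tool_rot: [[0.143, 0.99, 0.002], [0.99, -0.143, -0.0], [0.0, 0.002, -1.0]]
contact_force: [-0.7, -0.3, -1.3]
finger_gap: 0.0219
grasp_force: 98.3
```

Call:
play_rows --deltas '[{"grip": 0.1, "dp": [1.5, 0, 0], "rotation": [0, 0, 0]}, {"grip": 0.1, "dp": [1.5, 0, 0], "rotation": [0, 0, 0]}, {"grip": 0.1, "dp": [0, 0, 0], "rotation": [0, 0, 0]}]'

```text
time_s: 11.3
tcp_pos: [0.5327, 0.0198, -0.0073]
tool_rot: [[0.143, 0.99, 0.002], [0.99, -0.143, -0.0], [0.0, 0.002, -1.0]]
contact_force: [0.3, -0.4, -0.7]
finger_gap: 0.0217
grasp_force: 98.3
```

Call:
play_rows --deltas '[{"grip": 0.1, "dp": [1.5, 0, 0], "rotation": [0, 0, 0]}, {"grip": 0.1, "dp": [0, 0, 0], "rotation": [0, 0, 0]}]'

```text
time_s: 11.55
tcp_pos: [0.5329, 0.0212, -0.0073]
tool_rot: [[0.143, 0.99, 0.002], [0.99, -0.143, -0.0], [0.0, 0.002, -1.0]]
contact_force: [0.9, 0.4, -1.2]
finger_gap: 0.0221
grasp_force: 98.3
```

Call:
play_rows --deltas '[{"grip": 0.1, "dp": [1.5, 0, 0], "rotation": [0, 0, 0]}, {"grip": 0.1, "dp": [0, 0, 0], "rotation": [0, 0, 0]}]'

```text
time_s: 11.8
tcp_pos: [0.5331, 0.0226, -0.0073]
tool_rot: [[0.143, 0.99, 0.002], [0.99, -0.143, -0.0], [-0.0, 0.002, -1.0]]
contact_force: [-0.9, 0.1, -0.8]
finger_gap: 0.0218
grasp_force: 98.3
```

```bash
python3 - <<'E'
from h import *
c=save('wrist','w8'); hsv=cv2.cvtColor(c['image'],cv2.COLOR_RGB2HSV)
for u in (220,270,300,317,335,380): print(u,[(v,int(hsv[v,u,1]),int(hsv[v,u,2])) for v in range(30,100,4)])
t=save('top','t8'); s=save('scene','s8'); o=robot.get_obs(); p=o['tcp_pos'];R=o['tool_rot']
print(proj(s,p+R@np.array([.1077,0,-.047])))
E
```

```text
220 [(30, 20, 244), (34, 19, 243), (38, 18, 245), (42, 16, 248), (46, 19, 246), (50, 18, 245), (54, 18, 244), (58, 24, 236), (62, 46, 156), (66, 149, 211), (70, 150, 214), (74, 149, 215), (78, 149, 215), (82, 151, 214), (86, 152, 215), (90, 149, 215), (94, 152, 213), (98, 151, 215)]
270 [(30, 19, 243), (34, 18, 244), (38, 16, 246), (42, 15, 248), (46, 17, 247), (50, 18, 246), (54, 18, 245), (58, 22, 234), (62, 55, 176), (66, 148, 227), (70, 150, 226), (74, 149, 228), (78, 147, 228), (82, 149, 228), (86, 149, 228), (90, 148, 229), (94, 147, 229), (98, 149, 230)]
300 [(30, 20, 243), (34, 19, 244), (38, 17, 247), (42, 16, 249), (46, 17, 247), (50, 18, 245), (54, 19, 246), (58, 24, 234), (62, 33, 193), (66, 26, 226), (70, 25, 227), (74, 26, 227), (78, 26, 228), (82, 23, 228), (86, 26, 229), (90, 23, 228), (94, 24, 229), (98, 23, 230)]
317 [(30, 20, 244), (34, 18, 244), (38, 17, 247), (42, 13, 248), (46, 17, 246), (50, 18, 246), (54, 18, 244), (58, 24, 235), (62, 33, 196), (66, 27, 223), (70, 26, 224), (74, 26, 225), (78, 25, 225), (82, 26, 225), (86, 26, 226), (90, 25, 225), (94, 26, 226), (98, 26, 227)]
335 [(30, 20, 244), (34, 19, 244), (38, 18, 247), (42, 14, 248), (46, 16, 246), (50, 17, 245), (54, 19, 245), (58, 23, 233), (62, 33, 179), (66, 30, 218), (70, 29, 218), (74, 29, 219), (78, 30, 220), (82, 28, 220), (86, 29, 221), (90, 29, 220), (94, 30, 221), (98, 28, 220)]
380 [(30, 20, 243), (34, 18, 243), (38, 17, 247), (42, 16, 248), (46, 17, 244), (50, 18, 244), (54, 20, 244), (58, 24, 232), (62, 56, 191), (66, 148, 224), (70, 146, 223), (74, 148, 224), (78, 147, 224), (82, 146, 225), (86, 148, 224), (90, 147, 224), (94, 147, 225), (98, 147, 225)]
[374.79559981 297.96851878]
```

The lid covers the blade from row 62, so the tip is about 7 mm under the lip. I start levering along the hinge arc.

Call:
play_rows --deltas '[{"grip": 0.1, "dp": [0, 0, -3], "rotation": [0, 0, 0]}, {"grip": 0.1, "dp": [0, 0, -3], "rotation": [0, 0, 0]}, {"grip": 0.1, "dp": [0.5, 0, -6], "rotation": [0, 0, 0]}, {"grip": 0.1, "dp": [0.5, 0, -6], "rotation": [0, 0, 0]}]' --newtons 120

```text
time_s: 12.45
tcp_pos: [0.5332, 0.0234, 0.0111]
tool_rot: [[0.144, 0.99, 0.002], [0.99, -0.144, -0.001], [-0.0, 0.002, -1.0]]
contact_force: [-0.9, -0.9, -1.9]
finger_gap: 0.0215
grasp_force: 121.1
```

Call:
play_rows --deltas '[{"grip": 0.1, "dp": [2, 0, -14], "rotation": [0, 0, 0]}, {"grip": 0.1, "dp": [3.5, 0, -13.5], "rotation": [0, 0, 0]}, {"grip": 0.1, "dp": [5, 0, -13], "rotation": [0, 0, 0]}, {"grip": 0.1, "dp": [0, 0, 0], "rotation": [0, 0, 0]}]'

```text
time_s: 12.95
tcp_pos: [0.5355, 0.0351, 0.0525]
tool_rot: [[0.142, 0.99, 0.004], [0.99, -0.142, 0.0], [0.001, 0.004, -1.0]]
contact_force: [0.7, -0.1, -1.1]
finger_gap: 0.0218
grasp_force: 121.4
```

```bash
python3 - <<'E'
from h import *
o=robot.get_obs(); p=o['tcp_pos'];R=o['tool_rot'];print(p,R[2].round(3),o['contact_force'],o['moment'],'tip',p+R@np.array([.1077,0,-.047]))
c=save('wrist','w9'); s=save('scene','s9'); 
H=np.array([.5686,.2688,.045]);u=np.array([.1427,.9898,0]);v=np.array([-u[1],u[0],0])
for th in (0,.3,.4,.5):
    e=H+.148*(-u*np.cos(th)+np.array([0,0,np.sin(th)])); print(th,[proj(s,e+v*y).round(0) for y in (-.114,.114)],[proj(c,e+v*y).round(0) for y in (-.05,.05)])
cv2.imwrite('pics/m9.png',np.hstack([cv2.resize(c['image'],(400,300)),cv2.resize(s['image'][200:410,240:520],(400,300),interpolation=cv2.INTER_CUBIC)])[:,:,::-1])
E
```

```text
[0.53548921 0.03508181 0.05247105] [ 0.001  0.004 -1.   ] [ 0.72713769 -0.14568446 -1.10840841] [0.01854198 0.03940685 0.01235699] tip [0.55059803 0.14166894 0.09957942]
0 [array([330., 316.]), array([413., 274.])] [array([411., 108.]), array([215., 108.])]
0.3 [array([332., 307.]), array([417., 264.])] [array([443.,  84.]), array([182.,  83.])]
0.4 [array([333., 304.]), array([420., 261.])] [array([459.,  62.]), array([165.,  62.])]
0.5 [array([335., 303.]), array([422., 259.])] [array([479.,  30.]), array([144.,  30.])]
```

```bash
python3 - <<'E'
from h import *
c=load('w9'); hsv=cv2.cvtColor(c['image'],cv2.COLOR_RGB2HSV)
for u in (150,200,240,270,317,380): print(u,[(v,int(hsv[v,u,1]),int(hsv[v,u,2])) for v in range(0,132,6)])
s=load('s9'); a=load('s8'); d=np.abs(s['image'].astype(int)-a['image'].astype(int)).max(2)
for p in ((430,272),(446,262)): pass
ys,xs=np.where(d>40); print(xs.min(),xs.max(),ys.min(),ys.max()); 
hs=cv2.cvtColor(s['image'],cv2.COLOR_RGB2HSV)
for u in (390,405,415): print(u,[(v,int(hs[v,u,1]),int(hs[v,u,2])) for v in range(250,300,3)])
E
```

```text
150 [(0, 19, 242), (6, 20, 238), (12, 19, 241), (18, 20, 241), (24, 20, 241), (30, 21, 239), (36, 19, 241), (42, 19, 245), (48, 20, 242), (54, 17, 246), (60, 27, 225), (66, 23, 152), (72, 26, 170), (78, 24, 172), (84, 24, 105), (90, 6, 254), (96, 11, 252), (102, 19, 243), (108, 56, 206), (114, 150, 212), (120, 147, 215), (126, 147, 220)]
200 [(0, 19, 243), (6, 19, 240), (12, 18, 244), (18, 18, 242), (24, 19, 242), (30, 19, 241), (36, 19, 243), (42, 18, 246), (48, 18, 244), (54, 16, 248), (60, 30, 222), (66, 26, 169), (72, 26, 170), (78, 23, 143), (84, 25, 103), (90, 4, 254), (96, 18, 245), (102, 17, 247), (108, 69, 201), (114, 150, 216), (120, 148, 216), (126, 147, 218)]
240 [(0, 18, 244), (6, 20, 242), (12, 19, 246), (18, 18, 244), (24, 19, 243), (30, 20, 242), (36, 18, 245), (42, 18, 246), (48, 18, 244), (54, 16, 249), (60, 30, 221), (66, 24, 178), (72, 24, 181), (78, 23, 179), (84, 19, 105), (90, 4, 254), (96, 20, 242), (102, 15, 248), (108, 73, 219), (114, 149, 226), (120, 148, 226), (126, 145, 228)]
270 [(0, 19, 245), (6, 19, 243), (12, 17, 246), (18, 18, 244), (24, 17, 243), (3
[... 1102 characters left out ...]
, 158), (277, 41, 207), (280, 35, 213), (283, 33, 215), (286, 33, 214), (289, 34, 143), (292, 33, 124), (295, 32, 126), (298, 33, 123)]
405 [(250, 138, 176), (253, 137, 181), (256, 137, 177), (259, 139, 132), (262, 137, 171), (265, 138, 185), (268, 90, 178), (271, 35, 209), (274, 34, 207), (277, 36, 208), (280, 32, 207), (283, 33, 203), (286, 35, 206), (289, 34, 202), (292, 32, 128), (295, 32, 126), (298, 33, 123)]
415 [(250, 138, 172), (253, 136, 173), (256, 137, 171), (259, 139, 174), (262, 123, 178), (265, 35, 204), (268, 34, 205), (271, 32, 189), (274, 34, 167), (277, 34, 129), (280, 35, 123), (283, 33, 123), (286, 33, 125), (289, 36, 126), (292, 35, 125), (295, 33, 123), (298, 36, 122)]
```

View pics/m9.png

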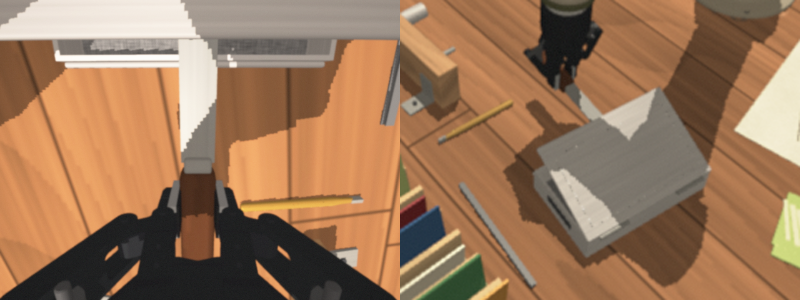

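The lid is up about 0.4 rad with the blade under it. In the wrist view its edge is at row 60 and the open box front shows below. That was my tenth and last picture, so I continue the arc by numbers only.

Call:
play_rows --deltas '[{"grip": 0.1, "dp": [7, 0, -12], "rotation": [0, 0, 0]}, {"grip": 0.1, "dp": [8, 0, -11.5], "rotation": [0, 0, 0]}, {"grip": 0.1, "dp": [9, 0, -10.5], "rotation": [0, 0, 0]}, {"grip": 0.1, "dp": [10, 0, -9.5], "rotation": [0, 0, 0]}, {"grip": 0.1, "dp": [11, 0, -8], "rotation": [0, 0, 0]}]'

```text
time_s: 13.68
tcp_pos: [0.5413, 0.0795, 0.1035]
tool_rot: [[0.143, 0.99, 0.003], [0.99, -0.143, -0.0], [0.0, 0.003, -1.0]]
contact_force: [0.2, -2.2, 0.3]
finger_gap: 0.0218
grasp_force: 121.3
```

Call:
play_rows --deltas '[{"grip": 0.1, "dp": [11.5, 0, -7], "rotation": [0, 0, 0]}, {"grip": 0.1, "dp": [12, 0, -6], "rotation": [0, 0, 0]}, {"grip": 0.1, "dp": [12.5, 0, -4.5], "rotation": [0, 0, 0]}, {"grip": 0.1, "dp": [13, 0, -3], "rotation": [0, 0, 0]}, {"grip": 0.1, "dp": [13, 0, -2], "rotation": [0, 0, 0]}]'

```text
time_s: 14.3
tcp_pos: [0.55, 0.1409, 0.1253]
tool_rot: [[0.143, 0.99, 0.002], [0.99, -0.143, -0.0], [-0.0, 0.002, -1.0]]
contact_force: [0.8, -0.5, -0.3]
finger_gap: 0.0217
grasp_force: 121.4
```

Call:
play_rows --deltas '[{"grip": 0.1, "dp": [13, 0, -0.5], "rotation": [0, 0, 0]}, {"grip": 0.1, "dp": [13, 0, 1], "rotation": [0, 0, 0]}, {"grip": 0.1, "dp": [10, 0, 1], "rotation": [0, 0, 0]}, {"grip": 0.1, "dp": [0, 0, 0], "rotation": [0, 0, 0]}]'

```text
time_s: 14.8
tcp_pos: [0.555, 0.1766, 0.1233]
tool_rot: [[0.142, 0.99, 0.002], [0.99, -0.142, -0.0], [0.0, 0.002, -1.0]]
contact_force: [-0.4, -0.8, -0.9]
finger_gap: 0.0217
grasp_force: 121.5
```

```bash
python3 - <<'E'
from h import *
o=robot.get_obs(); p=o['tcp_pos'];R=o['tool_rot'];tip=p+R@np.array([.1077,0,-.047]);print(p,o['contact_force'],o['finger_gap'],'tip',tip)
H=np.array([.5686,.2688,.045]);u=np.array([.1427,.9898,0]);print('tip rel hinge',(tip-H)@u,tip[2]-.045, 'theta',np.arctan2(tip[2]-.045,-(tip-H)@u))
E
```

```text
[0.55496619 0.1766268  0.12334062] [-0.39330989 -0.76605736 -0.88163844] 0.021659318927715263 tip [0.57019244 0.283244   0.17034299]
tip rel hinge 0.014523913868016892 0.12534299052619352 theta 1.6861552316615387
```

```bash
python3 - <<'E'
from h import *
plan([((.540,.07,.123),down(81.8),3),((.489,-.134,.05),down(108.7),5),((.489,-.134,-.022),down(108.7),2)])
E
```

```text
1 dp [-35.9, 0.1, 0.1] rot [0.001, -0.0, 0.0] mm 35.9
2 dp [-35.9, 0.1, 0.1] rot [0.0, -0.0, 0.0] mm 35.9
3 dp [-35.9, 0.1, 0.1] rot [0.001, -0.0, 0.001] mm 35.9
4 dp [-41.8, -4.2, 14.6] rot [-0.0, -0.0, -0.094] mm 44.5
5 dp [-41.3, -8.2, 14.6] rot [-0.0, -0.0, -0.094] mm 44.6
6 dp [-40.3, -12.0, 14.6] rot [-0.0, -0.0, -0.094] mm 44.5
7 dp [-39.0, -15.7, 14.6] rot [-0.0, -0.0, -0.094] mm 44.5
8 dp [-37.3, -19.3, 14.6] rot [-0.0, -0.0, -0.094] mm 44.5
9 dp [-0.0, 0.0, 36.0] rot [-0.0, -0.0, 0.0] mm 36.0
10 dp [-0.1, 0.0, 36.0] rot [-0.0, -0.0, 0.0] mm 36.0
```

Call:
play_rows --deltas '[{"grip": 0.1, "dp": [-18, 0, 0], "rotation": [0, 0, 0]}, {"grip": 0.1, "dp": [-36, 0, 0], "rotation": [0, 0, 0]}, {"grip": 0.1, "dp": [-36, 0, 0], "rotation": [0, 0, 0]}, {"grip": 0.1, "dp": [-18, 0, 0], "rotation": [0, 0, 0]}, {"grip": 0.1, "dp": [0, 0, 0], "rotation": [0, 0, 0]}]'

```text
time_s: 15.42
tcp_pos: [0.5394, 0.0669, 0.124]
tool_rot: [[0.147, 0.989, 0.002], [0.989, -0.147, -0.0], [0.0, 0.002, -1.0]]
contact_force: [-0.2, 0.9, -1.0]
finger_gap: 0.0216
grasp_force: 121.4
```

Call:
play_rows --deltas '[{"grip": 0.1, "dp": [-42, -4, 15], "rotation": [0, 0, -0.094]}, {"grip": 0.1, "dp": [-41, -8, 15], "rotation": [0, 0, -0.094]}, {"grip": 0.1, "dp": [-40, -12, 15], "rotation": [0, 0, -0.094]}, {"grip": 0.1, "dp": [-39, -16, 15], "rotation": [0, 0, -0.094]}, {"grip": 0.1, "dp": [-37, -19, 15], "rotation": [0, 0, -0.094]}]'

```text
time_s: 16.05
tcp_pos: [0.4897, -0.1344, 0.0481]
tool_rot: [[-0.325, 0.946, 0.003], [0.946, 0.325, 0.0], [-0.001, 0.003, -1.0]]
contact_force: [0.0, -0.4, -0.7]
finger_gap: 0.0214
grasp_force: 121.4
```

Call:
play_rows --deltas '[{"grip": 0.1, "dp": [0, 0, 35], "rotation": [0, 0, 0]}, {"grip": 0.1, "dp": [0, 0, 25], "rotation": [0, 0, 0]}, {"grip": 0.1, "dp": [0, 0, 5], "rotation": [0, 0, 0]}, {"grip": 0.1, "dp": [0, 0, 0], "rotation": [0, 0, 0]}]'

```text
time_s: 16.55
tcp_pos: [0.4895, -0.1339, -0.0163]
tool_rot: [[-0.321, 0.947, 0.002], [0.947, 0.321, 0.0], [-0.001, 0.002, -1.0]]
contact_force: [-0.1, -0.7, -1.0]
finger_gap: 0.022
grasp_force: 121.4
```

Call:
play_rows --deltas '[{"grip": 0.1, "dp": [0, 0, 8], "rotation": [0, 0, 0]}, {"grip": 0.1, "dp": [0, 0, 6], "rotation": [0, 0, 0]}, {"grip": 0.1, "dp": [0, 0, 0], "rotation": [0, 0, 0]}]' --newtons 60

```text
time_s: 16.92
tcp_pos: [0.4891, -0.1345, -0.0305]
tool_rot: [[-0.32, 0.947, 0.002], [0.947, 0.32, -0.0], [-0.001, 0.002, -1.0]]
contact_force: [0.6, 0.3, -0.5]
finger_gap: 0.0216
grasp_force: 121.4
```

Call:
play_rows --deltas '[{"grip": 0.1, "dp": [0, 0, 2], "rotation": [0, 0, 0]}, {"grip": 0.1, "dp": [0, 0, 0], "rotation": [0, 0, 0]}]'

```text
time_s: 17.18
tcp_pos: [0.4891, -0.1347, -0.0323]
tool_rot: [[-0.32, 0.947, 0.002], [0.947, 0.32, -0.0], [-0.001, 0.002, -1.0]]
contact_force: [0.6, 0.1, -0.8]
finger_gap: 0.0214
grasp_force: 121.4
```

Call:
play_rows --deltas '[{"grip": 0.1, "dp": [0, 0, 1], "rotation": [0, 0, 0]}, {"grip": 0.1, "dp": [0, 0, 0], "rotation": [0, 0, 0]}]'

```text
time_s: 17.42
tcp_pos: [0.4892, -0.1346, -0.0333]
tool_rot: [[-0.32, 0.947, 0.002], [0.947, 0.32, -0.0], [-0.001, 0.002, -1.0]]
contact_force: [-0.6, 0.3, -0.6]
finger_gap: 0.0213
grasp_force: 121.4
```

Call:
play_rows --deltas '[{"grip": 0.1, "dp": [0, 0, 1], "rotation": [0, 0, 0]}, {"grip": 0.1, "dp": [0, 0, 0], "rotation": [0, 0, 0]}]'

```text
time_s: 17.68
tcp_pos: [0.4891, -0.1346, -0.0344]
tool_rot: [[-0.32, 0.947, 0.002], [0.947, 0.32, -0.0], [-0.001, 0.002, -1.0]]
contact_force: [0.9, 0.0, -1.5]
finger_gap: 0.0215
grasp_force: 121.4
```

Call:
play_rows --deltas '[{"grip": 0.1, "dp": [0, 0, 0.7], "rotation": [0, 0, 0]}, {"grip": 0.1, "dp": [0, 0, 0], "rotation": [0, 0, 0]}]'

```text
time_s: 17.92
tcp_pos: [0.4891, -0.1346, -0.0346]
tool_rot: [[-0.32, 0.947, 0.002], [0.947, 0.32, -0.0], [-0.001, 0.002, -1.0]]
contact_force: [-0.9, 0.1, 6.4]
finger_gap: 0.0211
grasp_force: 125.7
```

The knife is resting on the bench (+6 N). I release it gently and rise.

Call:
play_rows --deltas '[{"grip": 0.3, "dp": [0, 0, 0], "rotation": [0, 0, 0]}, {"grip": 0.45, "dp": [0, 0, 0], "rotation": [0, 0, 0]}, {"grip": 0.6, "dp": [0, 0, 0], "rotation": [0, 0, 0]}, {"grip": 0.6, "dp": [0, 0, -20], "rotation": [0, 0, 0]}, {"grip": 0.6, "dp": [0, 0, -60], "rotation": [0, 0, 0]}]' --newtons 40

```text
time_s: 18.55
tcp_pos: [0.4876, -0.1343, 0.0437]
tool_rot: [[-0.32, 0.947, -0.003], [0.947, 0.32, 0.001], [0.002, -0.003, -1.0]]
contact_force: [0.9, -0.6, 1.1]
finger_gap: 0.0509
grasp_force: 0.0
```

```bash
python3 - <<'E'
from h import *
o=robot.get_obs(); print(o['tcp_pos'],o['finger_gap'])
plan([((.489,-.134,.19),down(108.7),2),((.552,.19,.19),down(81.8),7)])
E
```

```text
[ 0.4875723  -0.13434912  0.04373282] 0.05091728820093124
1 dp [0.1, 0.5, -73.1] rot [-0.001, -0.001, -0.0] mm 73.1
2 dp [-0.1, 0.7, -73.2] rot [-0.002, -0.001, -0.001] mm 73.2
3 dp [40.9, 23.4, -0.0] rot [0.0, 0.0, 0.067] mm 47.1
4 dp [42.5, 20.6, -0.0] rot [0.0, 0.0, 0.067] mm 47.2
5 dp [43.7, 17.7, -0.0] rot [0.0, 0.0, 0.067] mm 47.1
6 dp [44.8, 14.7, -0.0] rot [0.0, 0.0, 0.068] mm 47.2
7 dp [45.7, 11.6, -0.0] rot [0.0, 0.0, 0.067] mm 47.1
8 dp [46.3, 8.6, -0.0] rot [0.0, 0.0, 0.067] mm 47.1
9 dp [46.9, 5.5, -0.0] rot [0.001, 0.0, 0.067] mm 47.2
```

Call:
play_rows --deltas '[{"grip": 0.6, "dp": [0, 0, -60], "rotation": [0, 0, 0]}, {"grip": 0.6, "dp": [0, 0, -60], "rotation": [0, 0, 0]}, {"grip": 0.6, "dp": [20, 10, -25], "rotation": [0, 0, 0.067]}, {"grip": 0.6, "dp": [42, 21, 0], "rotation": [0, 0, 0.067]}, {"grip": 0.6, "dp": [43, 21, 0], "rotation": [0, 0, 0.067]}]'

```text
time_s: 19.18
tcp_pos: [0.5138, -0.0191, 0.1906]
tool_rot: [[-0.121, 0.993, 0.003], [0.993, 0.121, 0.0], [-0.0, 0.003, -1.0]]
contact_force: [1.1, -0.0, -0.4]
finger_gap: 0.0515
grasp_force: 0.0
```

Call:
play_rows --deltas '[{"grip": 0.8, "dp": [44, 18, 0], "rotation": [0, 0, 0.067]}, {"grip": 0.8, "dp": [45, 15, 0], "rotation": [0, 0, 0.067]}, {"grip": 0.8, "dp": [46, 12, 0], "rotation": [0, 0, 0.067]}, {"grip": 0.8, "dp": [44, 5, 0], "rotation": [0, 0, 0.067]}, {"grip": 0.8, "dp": [0, 0, 0], "rotation": [0, 0, 0]}]'

```text
time_s: 19.8
tcp_pos: [0.559, 0.1652, 0.1892]
tool_rot: [[0.137, 0.991, 0.001], [0.991, -0.137, 0.0], [0.0, 0.001, -1.0]]
contact_force: [0.3, -0.5, 0.4]
finger_gap: 0.0684
grasp_force: 0.0
```

```bash
python3 - <<'E'
from h import *
o=robot.get_obs(); print(o['tcp_pos'],o['tool_rot'][:2,0],o['time_s'])
c=save('wrist','w10'); s=save('scene','s10'); t=save('top','t10')
H=np.array([.5686,.2688,0]);u=np.array([.1427,.9898,0]);v=np.array([-u[1],u[0],0])
# rectify box floor plane (z=.021 barrel axis height) into box frame image: 2mm/px
W=np.arange(-120,121,2)/1000; D=np.arange(-150,6,2)/1000
def rect(c,z):
    mx=np.zeros((len(D),len(W)),np.float32);my=mx.copy()
    for i,d in enumerate(D):
        for j,w in enumerate(W):
            q=proj(c,H+u*d+v*w+[0,0,z]); mx[i,j],my[i,j]=q
    return cv2.remap(c['image'],mx,my,cv2.INTER_LINEAR)
for n,cc in(('w',c),):
    g=rect(cc,.021); np.save('pics/rect.npy',g); hsv=cv2.cvtColor(g,cv2.COLOR_RGB2HSV)
    L=hsv[...,2]; S=hsv[...,1]
    print('rows: d from -150(front) to 0; cols v -120..120 step4')
    for i in range(0,len(D),3): print('%5d '%(D[i]*1000),''.join('%4d'%x if s_<90 else ' ***' for x,s_ in zip(L[i,::3],S[i,::3])))
E
```

```text
[0.5589965  0.16524509 0.18924458] [0.13705168 0.9905638 ] 19.8
rows: d from -150(front) to 0; cols v -120..120 step4
 -150   228 241 243 241 242 238 245 245 245 246 247 248 249 248 247 248 249 249 249 250 251 251 252 252 252 252 252 253 253 253 253 253 253 253 253 252 252 253 253 253 253
 -144   236 158 141 139 140 140 139 138 136 137 135 134 134 136 136 137 134 136 135 135 134 134 134 134 133 133 133 133 134 133 133 133 137 138 137 137 137 137 135 133 254
 -138   235 158 123 127 129 127 127 129 128 127 127 127 127 125 128 128 126 126 126 126 127 127 126 126 125 127 127 128 127 129 127 131 128 128 129 130 131 129 126 117 253
 -132   235 159 131 119 114 114 114 114 111 113 109 109 107 109 108 106 105 108 106 107 106 108 108 108 109 107 106 110 107 107 106 105 106 105 104 105 106 109 116 118 254
 -126   235 157 142 114 103 126 104 123 104 119 111 106 125 109 129 117 122 105 119 110 112 126 113 123 110 119 104 129 133 120 129 113 126 108 127 116 126  94 117 116 253
 -120   235 160 143 156 161 165 169 156 163 163 165 154 156 156 161 157 163 163 161 168 157 156 162 164 170 156 162 165 16
[... 2789 characters left out ...]
 116 116 153
  -18   130 121 116 103  92  93  90  92  92  99  98  91 100 145 158 157  94 101 169 157 160 159 160 162 158 162 158 173 170 160 153 159 161 172 140  96  97  90 115 115 154
  -12   132 121 115 102  89  96  98  92  93  92  95  88  91  89  93  93 100 102 105 137 105  98 108 154 172 160 163 163 166 155 160 155 156 103  95  95  92 100 113 114 152
   -6   132 123 117 125 127 125 124 127 126 126 123 124 123 124 123 127 126 128 126 127 128 127 125 125 142 143 145 144 159 148 165 163 171 146 124 127 127 129 123 125 155
    0   119 136 136 134 118 118 118 117 116 119 119 121 121 137 136 136 137 134 135 136 134 131 131 132 132 132 130 132 133 114 115 116 115 119 115 116 115 115 126 126 125
```

The rectified wrist image puts one barrel at about d = -72, v = -48 mm from the hinge, nearly along the box's x, and the other slanted near v = +50. I take the first and refine its axis and yaw from the highlight ridge.

```bash
python3 - <<'E'
from h import *
c=load('w10'); H=np.array([.5686,.2688,0]);u=np.array([.1427,.9898,0]);v=np.array([-u[1],u[0],0])
def rect(c,z,D,W):
    m=np.array([[proj(c,H+u*d+v*w+[0,0,z]) for w in W] for d in D],np.float32)
    return cv2.cvtColor(cv2.remap(c['image'],m[...,0],m[...,1],cv2.INTER_LINEAR),cv2.COLOR_RGB2GRAY).astype(float)
D=np.arange(-105,-35,3)/1000; W=np.arange(-75,-20,1)/1000
g=rect(c,.030,D,W)
for i,d in enumerate(D):
    r=g[i]; br=r>205; gx=np.diff(cv2.GaussianBlur(r[None],(5,1),0)[0])
    print(round(d*1000), 'bright', (W[br].min()*1000,W[br].max()*1000, (W[br]*(r[br]-205)).sum()/(r[br]-205).sum()*1000) if br.any() else None,'Lstep',W[gx.argmax()]*1000,'Rstep',W[gx.argmin()]*1000)
# lid
s=load('s10')
for th in (1.4,1.55,1.7,1.85):
    e=H+[0,0,.045]+.148*(-u*np.cos(th)+np.array([0,0,np.sin(th)])); print(th,[proj(s,e+v*y).round(1) for y in (-.114,.114)])
g=cv2.cvtColor(s['image'],cv2.COLOR_RGB2HSV)
for uu in (370,400,420): print(uu,[(vv,int(g[vv,uu,1]),int(g[vv,uu,2])) for vv in range(230,330,4)])
E
```

```text
-105 bright None Lstep -28.0 Rstep -72.0
-102 bright None Lstep -56.0 Rstep -31.0
-99 bright None Lstep -52.0 Rstep -46.0
-96 bright (np.float64(-59.0), np.float64(-40.0), np.float64(-49.01186440677966)) Lstep -61.0 Rstep -38.0
-93 bright (np.float64(-59.0), np.float64(-39.0), np.float64(-49.01255886970173)) Lstep -62.0 Rstep -37.0
-90 bright (np.float64(-59.0), np.float64(-39.0), np.float64(-48.91757387247277)) Lstep -62.0 Rstep -37.0
-87 bright (np.float64(-59.0), np.float64(-39.0), np.float64(-48.706065318818034)) Lstep -63.0 Rstep -37.0
-84 bright (np.float64(-59.0), np.float64(-38.0), np.float64(-48.52255054432348)) Lstep -63.0 Rstep -37.0
-81 bright (np.float64(-59.0), np.float64(-38.0), np.float64(-48.29147286821706)) Lstep -63.0 Rstep -37.0
-78 bright (np.float64(-59.0), np.float64(-38.0), np.float64(-48.081288343558285)) Lstep -62.0 Rstep -37.0
-75 bright (np.float64(-58.0), np.float64(-38.0), np.float64(-47.95348837209303)) Lstep -62.0 Rstep -36.0
-72 bright (np.float64(-58.0), np.float64(-37.0), np.float64(-47.74503816793893)) Lstep -62.0 Rstep -36.0
-69 bright (np.float64
[... 1533 characters left out ...]
8, 175), (262, 137, 186), (266, 136, 184), (270, 137, 173), (274, 138, 175), (278, 136, 174), (282, 141, 163), (286, 36, 205), (290, 32, 118), (294, 30, 118), (298, 24, 74), (302, 27, 133), (306, 33, 131), (310, 32, 97), (314, 25, 83), (318, 26, 129), (322, 24, 128), (326, 27, 132)]
420 [(230, 138, 161), (234, 137, 156), (238, 136, 159), (242, 138, 165), (246, 134, 158), (250, 139, 154), (254, 138, 177), (258, 136, 173), (262, 138, 175), (266, 139, 180), (270, 134, 133), (274, 138, 187), (278, 138, 183), (282, 49, 223), (286, 33, 116), (290, 35, 109), (294, 35, 109), (298, 28, 83), (302, 25, 112), (306, 26, 135), (310, 27, 132), (314, 27, 134), (318, 35, 124), (322, 35, 117), (326, 34, 114)]
```

```bash
python3 - <<'E'
from h import *
plan([((.6065,.1916,.10),down(84.9),2),((.6065,.1916,.0),down(84.9),2),((.6065,.1916,-.018),down(84.9),1)])
E
```

```text
1 dp [19.1, 21.3, 44.9] rot [0.001, 0.0, -0.027] mm 53.2
2 dp [18.6, 21.8, 45.0] rot [0.001, 0.001, -0.027] mm 53.3
3 dp [-0.0, 0.0, 50.0] rot [-0.0, -0.0, -0.0] mm 50.0
4 dp [-0.1, 0.1, 50.0] rot [-0.0, -0.0, -0.0] mm 50.0
5 dp [0.0, -0.0, 18.0] rot [-0.0, -0.0, -0.0] mm 18.0
```

Call:
play_rows --deltas '[{"grip": 0.65, "dp": [19, 21, 45], "rotation": [0, 0, -0.027]}, {"grip": 0.65, "dp": [19, 22, 45], "rotation": [0, 0, -0.027]}, {"grip": 0.65, "dp": [0, 0, 40], "rotation": [0, 0, 0]}, {"grip": 0.65, "dp": [0, 0, 30], "rotation": [0, 0, 0]}, {"grip": 0.65, "dp": [0, 0, 0], "rotation": [0, 0, 0]}]'

```text
time_s: 20.58
tcp_pos: [0.6057, 0.1907, 0.0284]
tool_rot: [[0.091, 0.996, -0.002], [0.996, -0.091, -0.002], [-0.002, -0.002, -1.0]]
contact_force: [-0.7, -0.2, -0.2]
finger_gap: 0.0555
grasp_force: 0.0
```

```bash
python3 - <<'E'
from h import *
print(robot.get_obs()['contact_force'])
plan([((.6065,.1916,-.018),down(84.9),3)])
E
```

```text
[-0.65063358 -0.18255735 -0.21360164]
1 dp [0.4, 0.3, 15.5] rot [-0.001, 0.001, -0.001] mm 15.5
2 dp [0.3, 0.2, 15.4] rot [-0.0, 0.001, -0.0] mm 15.4
3 dp [0.3, 0.2, 15.5] rot [-0.001, 0.0, -0.001] mm 15.5
```

Call:
play_rows --deltas '[{"grip": 0.65, "dp": [0.5, 0.5, 15], "rotation": [0, 0, 0]}, {"grip": 0.65, "dp": [0.5, 0, 15], "rotation": [0, 0, 0]}, {"grip": 0.65, "dp": [0, 0, 15], "rotation": [0, 0, 0]}, {"grip": 0.65, "dp": [0, 0, 7], "rotation": [0, 0, 0]}, {"grip": 0.65, "dp": [0, 0, 0], "rotation": [0, 0, 0]}]'

```text
time_s: 21.2
tcp_pos: [0.6074, 0.1937, -0.0225]
tool_rot: [[0.089, 0.996, 0.001], [0.996, -0.089, -0.001], [-0.001, 0.001, -1.0]]
contact_force: [1.3, -0.7, -0.7]
finger_gap: 0.0552
grasp_force: 0.0
```

Call:
play_rows --deltas '[{"grip": 0.25, "dp": [0, 0, 0], "rotation": [0, 0, 0]}, {"grip": 0.25, "dp": [0, 0, 0], "rotation": [0, 0, 0]}, {"grip": 0.25, "dp": [0, 0, 0], "rotation": [0, 0, 0]}]' --newtons 40

```text
time_s: 21.58
tcp_pos: [0.6081, 0.194, -0.0213]
tool_rot: [[0.089, 0.996, 0.003], [0.996, -0.089, 0.0], [0.0, 0.003, -1.0]]
contact_force: [-0.9, -1.4, 4.9]
finger_gap: 0.0284
grasp_force: 39.7
```

Call:
play_rows --deltas '[{"grip": 0.5, "dp": [0, 0, 0], "rotation": [0, 0, 0]}, {"grip": 0.5, "dp": [0, 0, 3], "rotation": [0, 0, 0]}, {"grip": 0.5, "dp": [0, 0, 2.5], "rotation": [0, 0, 0]}, {"grip": 0.5, "dp": [0, 0, 0], "rotation": [0, 0, 0]}]'

```text
time_s: 22.08
tcp_pos: [0.6075, 0.1939, -0.0278]
tool_rot: [[0.089, 0.996, 0.001], [0.996, -0.089, -0.001], [-0.0, 0.001, -1.0]]
contact_force: [-0.7, 0.2, -0.7]
finger_gap: 0.0427
grasp_force: 0.0
```

Call:
play_rows --deltas '[{"grip": 0.25, "dp": [0, 0, 0], "rotation": [0, 0, 0]}, {"grip": 0.25, "dp": [0, 0, 0], "rotation": [0, 0, 0]}, {"grip": 0.25, "dp": [0, 0, 0], "rotation": [0, 0, 0]}]' --newtons 50

```text
time_s: 22.45
tcp_pos: [0.6078, 0.1939, -0.0273]
tool_rot: [[0.089, 0.996, 0.002], [0.996, -0.089, -0.0], [-0.0, 0.002, -1.0]]
contact_force: [0.0, -0.0, 0.7]
finger_gap: 0.0289
grasp_force: 49.3
```

```bash
python3 - <<'E'
from h import *
o=robot.get_obs(); o=dict(o); o['tcp_pos']=np.array([.6075,.1937,.123]); 
plan([((.50,-.165,.123),down(0),9)],o=o)
E
```

```text
1 dp [-40.8, -8.4, -0.0] rot [0.0, -0.0, 0.165] mm 41.7
2 dp [-41.5, -1.5, -0.0] rot [0.0, -0.0, 0.164] mm 41.5
3 dp [-41.3, 5.3, -0.0] rot [0.001, -0.001, 0.165] mm 41.6
4 dp [-39.9, 11.9, -0.0] rot [-0.0, 0.0, 0.165] mm 41.6
5 dp [-37.3, 18.4, -0.0] rot [0.0, 0.0, 0.164] mm 41.6
6 dp [-33.8, 24.2, 0.0] rot [0.0, 0.0, 0.165] mm 41.6
7 dp [-29.5, 29.4, 0.0] rot [0.0, -0.0, 0.165] mm 41.6
8 dp [-24.1, 33.9, 0.1] rot [0.001, -0.0, 0.164] mm 41.6
9 dp [-18.4, 37.3, -0.1] rot [-0.0, -0.001, 0.165] mm 41.6
```

Call:
play_rows --deltas '[{"grip": 0.25, "dp": [0, 0, -15], "rotation": [0, 0, 0]}, {"grip": 0.25, "dp": [0, 0, -45], "rotation": [0, 0, 0]}, {"grip": 0.25, "dp": [0, 0, -45], "rotation": [0, 0, 0]}, {"grip": 0.25, "dp": [0, 0, -45], "rotation": [0, 0, 0]}]'

```text
time_s: 22.95
tcp_pos: [0.6072, 0.1939, 0.1249]
tool_rot: [[0.089, 0.996, 0.002], [0.996, -0.089, -0.0], [0.0, 0.002, -1.0]]
contact_force: [0.6, 0.9, -1.6]
finger_gap: 0.0286
grasp_force: 49.5
```

Call:
play_rows --deltas '[{"grip": 0.25, "dp": [-41, -8, 0], "rotation": [0, 0, 0.165]}, {"grip": 0.25, "dp": [-41, -1, 0], "rotation": [0, 0, 0.165]}, {"grip": 0.25, "dp": [-41, 5, 0], "rotation": [0, 0, 0.165]}, {"grip": 0.25, "dp": [-40, 12, 0], "rotation": [0, 0, 0.165]}, {"grip": 0.25, "dp": [-37, 18, 0], "rotation": [0, 0, 0.164]}]'

```text
time_s: 23.58
tcp_pos: [0.548, -0.0054, 0.1235]
tool_rot: [[0.795, 0.607, 0.003], [0.607, -0.795, 0.0], [0.003, 0.001, -1.0]]
contact_force: [0.4, -0.4, -1.3]
finger_gap: 0.0283
grasp_force: 49.5
```

Call:
play_rows --deltas '[{"grip": 0.25, "dp": [-34, 24, 0], "rotation": [0, 0, 0.165]}, {"grip": 0.25, "dp": [-29, 29, 0], "rotation": [0, 0, 0.165]}, {"grip": 0.25, "dp": [-24, 34, 0], "rotation": [0, 0, 0.165]}, {"grip": 0.25, "dp": [-18, 37, 0], "rotation": [0, 0, 0.165]}, {"grip": 0.25, "dp": [0, 0, 0], "rotation": [0, 0, 0]}]'

```text
time_s: 24.2
tcp_pos: [0.4999, -0.1658, 0.1236]
tool_rot: [[1.0, -0.009, 0.003], [-0.009, -1.0, -0.001], [0.003, 0.001, -1.0]]
contact_force: [0.8, 0.4, -0.7]
finger_gap: 0.0284
grasp_force: 49.6
```

```bash
python3 - <<'E'
from h import *
o=robot.get_obs(); print(o['tcp_pos'],o['tool_rot'][:,0].round(3),o['joint_positions'].round(0))
c=save('wrist','w11'); s=save('scene','s11'); t=save('top','t11')
# expected stud pixels
for X in ((.605,-.165,.055),(.64,-.165,.055)): print(proj(c,X).round(),proj(s,X).round(),proj(t,X).round())
def rect(c,z,X,Y):
    m=np.array([[proj(c,(x,y,z)) for y in Y] for x in X],np.float32)
    return cv2.cvtColor(cv2.remap(c['image'],m[...,0],m[...,1],cv2.INTER_LINEAR),cv2.COLOR_RGB2HSV)
Y=np.arange(-.14,-.195,-.002); X=np.arange(.655,.585,-.003)
g=rect(c,.055,X,Y)
print('      '+''.join('%4d'%(-y*1000) for y in Y))
for i,x in enumerate(X): print('%.3f '%x+''.join('%4d'%a for a in g[i,:,1]))
E
```

```text
[ 0.49988728 -0.16579024  0.12357618] [ 1.    -0.009  0.003] [-19.  34.  47. 124. -41.  39. -34.]
[311.  90.] [278. 233.] [347. 221.]
[311.  30.] [266. 240.] [347. 210.]
       140 142 144 146 148 150 152 154 156 158 160 162 164 166 168 170 172 174 176 178 180 182 184 186 188 190 192 194
0.655  121 121 121 122 122 121 121 119 120 119 120 119 119 118 118 118 118 118 119 118 120 119 119 119 118 119 118 118
0.652  121 122 123 122 123 123 123 122 123 124 123 124 122 123 124 123 124 124 125 124 124 126 125 124 125 124 124 125
0.649  132 131 131 132 131 132 131 132 133 132 132 131 132 130 132 131 132 131 131 130 130 130 131 133 131 130 129 131
0.646  127 129 131 132 132 131 132 133 132 130 131 130 131 131 130 130 132 132 129 130 131 133 129 128 128 127 129 129
0.643  128 131 131 130 126 129 128 127 131 115  80  56  46  37  33  35  39  50  77 119 129 128 129 128 127 129 130 131
0.640  129 131 130 129 128 131 131 130  99  31  31  33  34  33  30  33  31  30  35  56 127 129 130 130 130 129 130 131
0.637  131 133 129 129 132 132 132 133 113  50  36  32  33  31  28  34  35  43  68 110 130 129 13
[... 1344 characters left out ...]
8 143 146 144 147 145 145 147 144 146 145 147 146 151 147 148 147 148 150 148 147 147 148 148 146 147 147
0.598  146 148 149 147 147 148 147 146 147 147 145 148 147 148 148 148 147 147 148 145 149 146 146 146 147 147 147 146
0.595  146 146 145 150 148 146 147 144 146 145 146 144 145 145 146 146 146 145 146 147 146 145 145 145 145 144 144 147
0.592  145 145 146 147 146 145 145 144 143 144 143 142 143 144 143 144 144 142 143 144 144 143 144 143 142 145 143 144
0.589  146 147 151 143 146 145 143 141 143 143 142 143 144 144 145 142 143 143 143 143 143 142 143 143 145 142 142 141
0.586  145 146 144 142 148 146 144 143 143 144 142 143 142 143 143 143 142 142 141 143 143 142 142 142 142 143 140 141
```

The stud shows clearly in the rectified wrist view: axis at y = -0.168, tip at x = 0.606, flange at x ≈ 0.639, pointing straight along +x. I line the barrel up with it.

Call:
play_rows --deltas '[{"grip": 0.25, "dp": [20, 2, 40], "rotation": [0, 0, -0.015]}, {"grip": 0.25, "dp": [20, 0, 40], "rotation": [0, 0, 0]}, {"grip": 0.25, "dp": [10, 0, 30], "rotation": [0, 0, 0]}, {"grip": 0.25, "dp": [5, 0, 7], "rotation": [0, 0, 0]}, {"grip": 0.25, "dp": [0, 0, 0], "rotation": [0, 0, 0]}]'

```text
time_s: 24.98
tcp_pos: [0.5563, -0.1639, 0.0059]
tool_rot: [[1.0, 0.014, 0.002], [0.014, -1.0, -0.0], [0.002, 0.0, -1.0]]
contact_force: [0.3, 0.6, -0.0]
finger_gap: 0.0286
grasp_force: 49.6
```

```bash
python3 - <<'E'
from h import *
plan([((.560,-.168,.0067),down(0.4),1)]); c=save('wrist','w12'); o=robot.get_obs(); print(o['tcp_pos'],o['contact_force'])
# barrel front edge + stud in wrist
h=cv2.cvtColor(c['image'],cv2.COLOR_RGB2HSV); p=o['tcp_pos']
print([(v,int(h[v,313,1]),int(h[v,313,2])) for v in range(60,300,6)])
for z in (.0483,.0633): print(z,[proj(c,p+np.array([x,0,z])).round() for x in (.0245,.027,.045)])
E
```

```text
1 dp [3.7, 4.2, -0.8] rot [0.0, -0.002, 0.007] mm 5.7
[ 0.55623247 -0.16419289  0.00646643] [-0.57146215 -0.59643707 -0.32429835]
[(60, 113, 250), (66, 117, 249), (72, 116, 250), (78, 117, 249), (84, 117, 248), (90, 116, 249), (96, 117, 249), (102, 119, 246), (108, 125, 238), (114, 102, 167), (120, 32, 201), (126, 91, 174), (132, 121, 204), (138, 121, 206), (144, 123, 207), (150, 124, 202), (156, 111, 143), (162, 112, 137), (168, 119, 135), (174, 113, 136), (180, 120, 136), (186, 124, 138), (192, 119, 131), (198, 128, 135), (204, 130, 143), (210, 134, 147), (216, 146, 150), (222, 146, 155), (228, 149, 157), (234, 145, 160), (240, 145, 162), (246, 147, 151), (252, 40, 142), (258, 30, 171), (264, 34, 167), (270, 34, 163), (276, 33, 146), (282, 33, 169), (288, 32, 169), (294, 33, 170)]
0.0483 [array([314., 270.]), array([315., 264.]), array([315., 222.])]
0.0633 [array([314., 286.]), array([314., 280.]), array([315., 233.])]
```

```bash
python3 - <<'E'
from h import *
c=load('w12'); h=cv2.cvtColor(c['image'],cv2.COLOR_RGB2HSV)
for v in range(240,330,4): print(v,''.join('%4d'%(h[v,u,2] if h[v,u,1]<90 else 0) for u in range(264,366,4)))
p=np.array([.5563,-.164,.0064])
for x in (.0245,.027): print([proj(c,p+np.array([x,y,z])).round() for y,z in ((0,.0333),(0,.0633),(.015,.0483),(-.015,.0483))])
E
```

```text
240    0   0   0   0   0   0   0   0   0   0   0   0   0   0   0   0   0   0   0   0   0   0   0   0   0   0
244    0   0   0   0   0   0   0   0   0   0   0   0   0   0   0   0   0   0   0   0   0   0   0   0   0   0
248    0   0   0   0   0   0   0   0   0   0   0   0   0   0   0   0   0   0   0   0   0   0   0   0   0   0
252    0   0   0   0   0   0   0   0   0 144 141 141 143 143 143 142 144 142   0   0   0   0   0   0   0   0
256    0   0   0   0   0   0 142 141 146 143 152 158 168 171 171 160 151 142 139 141 143   0   0   0   0   0
260    0   0   0   0   0 143 142 142 145 151 158 165 169 168 168 165 159 153 146 140 140 155   0   0   0   0
264    0   0   0   0   0 142 140 144 135 148 157 164 166 168 170 166 162 153 138 142 143 145   0   0   0   0
268    0   0   0   0 144 142 141 142 141 144 154 164 166 168 167 166 160 148 141 142 144 145   0   0   0   0
272    0   0   0   0   0 148 148 146 142 141 142 143 147 148 147 142 142 143 143 146 153 154   0   0   0   0
276    0   0   0   0   0 149 156 159 159 153 151 148 145 149 146 147 150 156 163 162 161 154   0   0   0   0
280    0  
[... 876 characters left out ...]
17  71  34 137 152 157 162 158 164 165 167 165 167 168 169 164 163 161 156 146  33  66 117 116
316  116 116 118  51  31 138 151 156 162 160 166 163 167 166 169 166 166 164 160 161 155 141  29  40 116 119
320  118 119 115  34  26 138 153 158 162 162 164 165 167 165 168 166 168 167 162 161 156 138  30  34 111 115
324  116 117 107  27  25 137 153 157 161 159 164 164 168 168 168 170 169 165 162 161 153 138  30  29 102 115
328  115 117  88  29  29 131 150 157 161 160 162 163 167 166 169 168 169 163 162 160 156 137  28  26  85 117
[array([314., 257.]), array([314., 286.]), array([278., 269.]), array([350., 270.])]
[array([314., 252.]), array([314., 280.]), array([277., 264.]), array([351., 265.])]
```

The barrel's front face spans rows 251–274 and shows an inner disc, so the bored end seems to be leading. I confirm by feel on the stud.

Call:
play_rows --deltas '[{"grip": 0.25, "dp": [4, 4, 0], "rotation": [0, 0, 0.008]}, {"grip": 0.25, "dp": [8, 0, 0], "rotation": [0, 0, 0]}, {"grip": 0.25, "dp": [6, 0, 0], "rotation": [0, 0, 0]}, {"grip": 0.25, "dp": [0, 0, 0], "rotation": [0, 0, 0]}]'

```text
time_s: 25.52
tcp_pos: [0.5748, -0.1682, 0.0057]
tool_rot: [[1.0, 0.006, 0.003], [0.006, -1.0, -0.0], [0.003, 0.001, -1.0]]
contact_force: [-0.1, 0.3, -0.1]
finger_gap: 0.0283
grasp_force: 49.6
```

Call:
play_rows --deltas '[{"grip": 0.25, "dp": [3, 0, 0], "rotation": [0, 0, 0]}, {"grip": 0.25, "dp": [3, 0, 0], "rotation": [0, 0, 0]}, {"grip": 0.25, "dp": [3, 0, 0], "rotation": [0, 0, 0]}, {"grip": 0.25, "dp": [0, 0, 0], "rotation": [0, 0, 0]}]'

```text
time_s: 26.02
tcp_pos: [0.5833, -0.1683, 0.0056]
tool_rot: [[1.0, 0.005, 0.002], [0.005, -1.0, -0.0], [0.002, 0.0, -1.0]]
contact_force: [0.5, 0.3, 0.2]
finger_gap: 0.0285
grasp_force: 49.6
```

Call:
play_rows --deltas '[{"grip": 0.25, "dp": [4, 0, 0], "rotation": [0, 0, 0]}, {"grip": 0.25, "dp": [4, 0, 0], "rotation": [0, 0, 0]}, {"grip": 0.25, "dp": [3, 0, 0], "rotation": [0, 0, 0]}, {"grip": 0.25, "dp": [3, 0, 0], "rotation": [0, 0, 0]}, {"grip": 0.25, "dp": [0, 0, 0], "rotation": [0, 0, 0]}]'

```text
time_s: 26.65
tcp_pos: [0.5973, -0.1682, 0.0056]
tool_rot: [[1.0, 0.005, 0.002], [0.005, -1.0, -0.0], [0.002, 0.0, -1.0]]
contact_force: [-0.6, -0.4, -0.5]
finger_gap: 0.0287
grasp_force: 49.6
```

Call:
play_rows --deltas '[{"grip": 0.25, "dp": [3, 0, 0], "rotation": [0, 0, 0]}, {"grip": 0.25, "dp": [3, 0, 0], "rotation": [0, 0, 0]}, {"grip": 0.25, "dp": [0, 0, 0], "rotation": [0, 0, 0]}]'

```text
time_s: 27.02
tcp_pos: [0.6034, -0.1682, 0.0057]
tool_rot: [[1.0, 0.005, 0.002], [0.005, -1.0, -0.0], [0.002, 0.0, -1.0]]
contact_force: [0.6, -0.2, -1.6]
finger_gap: 0.0284
grasp_force: 49.6
```

Call:
play_rows --deltas '[{"grip": 0.25, "dp": [1.5, 0, 0], "rotation": [0, 0, 0]}, {"grip": 0.25, "dp": [0, 0, 0], "rotation": [0, 0, 0]}]'

```text
time_s: 27.28
tcp_pos: [0.6047, -0.1682, 0.0057]
tool_rot: [[1.0, 0.005, 0.002], [0.005, -1.0, -0.0], [0.002, 0.0, -1.0]]
contact_force: [-0.2, -0.7, -0.3]
finger_gap: 0.0283
grasp_force: 49.6
```

Call:
play_rows --deltas '[{"grip": 0.25, "dp": [1.5, 0, 0], "rotation": [0, 0, 0]}, {"grip": 0.25, "dp": [0, 0, 0], "rotation": [0, 0, 0]}]'

```text
time_s: 27.52
tcp_pos: [0.6062, -0.1682, 0.0057]
tool_rot: [[1.0, 0.005, 0.002], [0.005, -1.0, -0.0], [0.002, 0.0, -1.0]]
contact_force: [0.1, 0.2, -0.4]
finger_gap: 0.0287
grasp_force: 49.6
```

Call:
play_rows --deltas '[{"grip": 0.25, "dp": [1, 0, 0], "rotation": [0, 0, 0]}, {"grip": 0.25, "dp": [0, 0, 0], "rotation": [0, 0, 0]}]'

```text
time_s: 27.78
tcp_pos: [0.6065, -0.1682, 0.0056]
tool_rot: [[1.0, 0.005, 0.001], [0.005, -1.0, -0.0], [0.001, 0.0, -1.0]]
contact_force: [-3.3, 0.1, -0.4]
finger_gap: 0.0283
grasp_force: 49.7
```

The barrel bottomed at 28 mm (−3.3 N), so the bored end leads. I draw it off and lift.

Call:
play_rows --deltas '[{"grip": 0.25, "dp": [-5, 0, 0], "rotation": [0, 0, 0]}, {"grip": 0.25, "dp": [-15, 0, 0], "rotation": [0, 0, 0]}, {"grip": 0.25, "dp": [-20, 0, 0], "rotation": [0, 0, 0]}, {"grip": 0.25, "dp": [-20, 0, 0], "rotation": [0, 0, 0]}, {"grip": 0.25, "dp": [0, 0, -10], "rotation": [0, 0, 0]}]'

```text
time_s: 28.4
tcp_pos: [0.5445, -0.1685, 0.0158]
tool_rot: [[1.0, 0.003, -0.0], [0.003, -1.0, 0.001], [-0.0, -0.001, -1.0]]
contact_force: [0.9, -0.7, -0.8]
finger_gap: 0.0285
grasp_force: 49.6
```

Call:
play_rows --deltas '[{"grip": 0.25, "dp": [0, 0, -50], "rotation": [0, 0, 0]}, {"grip": 0.25, "dp": [0, 0, -50], "rotation": [0, 0, 0]}, {"grip": 0.25, "dp": [0, 0, -50], "rotation": [0, 0, 0]}, {"grip": 0.25, "dp": [0, 0, -40], "rotation": [0, 0, 0]}]' --newtons 60

```text
time_s: 28.9
tcp_pos: [0.5471, -0.1686, 0.2084]
tool_rot: [[1.0, 0.005, 0.004], [0.005, -1.0, -0.001], [0.004, 0.001, -1.0]]
contact_force: [1.2, 0.1, -0.4]
finger_gap: 0.0281
grasp_force: 62.5
```

```bash
python3 - <<'E'
from h import *
o=robot.get_obs(); print(o['tcp_pos'],o['joint_positions'].round(1))
plan([((.70,-.168,.50),np.array([[0,0,1],[0,-1,0],[1,0,0.]]),10)])
E
```

```text
[ 0.54713425 -0.16860139  0.20836145] [-23.7  31.7  54.  113.5 -33.   51.3 -42. ]
1 dp [15.4, 0.0, -29.1] rot [-0.0, 0.157, 0.0] mm 32.9
2 dp [19.8, 0.1, -26.4] rot [-0.001, 0.156, 0.001] mm 33.0
3 dp [23.6, 0.0, -22.9] rot [0.0, 0.157, 0.0] mm 32.9
4 dp [26.9, 0.1, -19.0] rot [-0.0, 0.157, 0.001] mm 32.9
5 dp [29.5, -0.0, -14.5] rot [-0.001, 0.157, 0.0] mm 32.9
6 dp [31.5, -0.0, -9.8] rot [0.0, 0.156, 0.001] mm 33.0
7 dp [32.5, -0.0, -4.7] rot [-0.0, 0.157, 0.0] mm 32.8
8 dp [33.0, -0.0, 0.4] rot [-0.0, 0.157, 0.001] mm 33.0
9 dp [32.4, -0.1, 5.6] rot [-0.001, 0.156, -0.0] mm 32.9
10 dp [31.2, -0.0, 10.5] rot [0.0, 0.157, 0.0] mm 32.9
```

Call:
play_rows --deltas '[{"grip": 0.25, "dp": [15, 0, -29], "rotation": [0, 0.157, 0]}, {"grip": 0.25, "dp": [20, 0, -26], "rotation": [0, 0.157, 0]}, {"grip": 0.25, "dp": [24, 0, -23], "rotation": [0, 0.157, 0]}, {"grip": 0.25, "dp": [27, 0, -19], "rotation": [0, 0.157, 0]}, {"grip": 0.25, "dp": [29, 0, -14], "rotation": [0, 0.157, 0]}]'

```text
time_s: 29.52
tcp_pos: [0.6109, -0.1705, 0.3208]
tool_rot: [[0.798, 0.01, 0.603], [0.008, -1.0, 0.006], [0.603, -0.0, -0.798]]
contact_force: [0.2, -0.4, -1.0]
finger_gap: 0.0281
grasp_force: 62.6
```

```bash
python3 - <<'E'
from h import *
o=robot.get_obs(); print(o['tcp_pos'],o['joint_positions'].round(1),o['joint_vel'].round(0))
plan([((.70,-.168,.50),np.array([[0,0,1],[0,-1,0],[1,0,0.]]),5)])
E
```

```text
[ 0.610892   -0.17045263  0.32075754] [ -1.8  10.   21.3 125.8 -59.4  17.2 -17.9] [  90.    3. -103.   -3.   -1.  -18.   -2.]
1 dp [35.8, -0.3, -17.8] rot [-0.002, 0.185, 0.001] mm 40.0
2 dp [38.6, -0.4, -11.0] rot [-0.002, 0.184, 0.001] mm 40.1
3 dp [39.8, -0.3, -3.7] rot [-0.002, 0.185, 0.001] mm 40.0
4 dp [39.9, -0.4, 3.7] rot [-0.001, 0.185, 0.0] mm 40.1
5 dp [38.5, -0.4, 10.9] rot [-0.002, 0.184, 0.001] mm 40.0
```

Joint 5 is close to its limit, so I unfold the arm outward and up before turning further.

Call:
play_rows --deltas '[{"grip": 0.25, "dp": [25, 0, -4], "rotation": [0, 0, 0]}, {"grip": 0.25, "dp": [40, 0, -5], "rotation": [0, 0, 0]}, {"grip": 0.25, "dp": [40, 0, -5], "rotation": [0, 0, 0]}, {"grip": 0.25, "dp": [40, 0, -5], "rotation": [0, 0, 0]}, {"grip": 0.25, "dp": [40, 0, -5], "rotation": [0, 0, 0]}]'

```text
time_s: 30.15
tcp_pos: [0.7459, -0.1704, 0.4496]
tool_rot: [[0.801, 0.007, 0.599], [0.004, -1.0, 0.006], [0.599, -0.003, -0.801]]
contact_force: [0.6, -0.3, -1.2]
finger_gap: 0.0279
grasp_force: 62.6
```

```bash
python3 - <<'E'
from h import *
o=robot.get_obs(); print(o['tcp_pos'],o['joint_positions'].round(1),o['joint_vel'].round(0),o['tool_rot'].round(2).tolist())
E
```

```text
[ 0.74592378 -0.17040826  0.44956343] [-15.6  14.7  36.4 101.6 -34.7  35.2 -49.3] [ -8.  12.  12. -44.  16.  33. -28.] [[0.8, 0.01, 0.6], [0.0, -1.0, 0.01], [0.6, -0.0, -0.8]]
```

```bash
python3 - <<'E'
from h import *
plan([((.88,-.17,.60),np.array([[0,0,1],[0,-1,0],[1,0,0.]]),8)])
E
```

```text
1 dp [24.7, 0.0, -5.0] rot [-0.001, 0.116, 0.0] mm 25.2
2 dp [25.1, 0.0, -2.1] rot [-0.001, 0.116, 0.0] mm 25.2
3 dp [25.2, 0.1, 0.7] rot [-0.001, 0.116, 0.0] mm 25.2
4 dp [24.9, -0.0, 3.7] rot [-0.001, 0.116, 0.0] mm 25.2
5 dp [24.3, 0.0, 6.6] rot [-0.001, 0.116, 0.001] mm 25.2
6 dp [23.4, -0.0, 9.3] rot [-0.001, 0.116, -0.0] mm 25.2
7 dp [22.1, -0.0, 12.0] rot [-0.001, 0.116, -0.0] mm 25.1
8 dp [20.7, -0.1, 14.5] rot [-0.001, 0.116, -0.0] mm 25.3
```

Call:
play_rows --deltas '[{"grip": 0.25, "dp": [25, 0, -5], "rotation": [0, 0.116, 0]}, {"grip": 0.25, "dp": [25, 0, -2], "rotation": [0, 0.116, 0]}, {"grip": 0.25, "dp": [25, 0, 1], "rotation": [0, 0.116, 0]}, {"grip": 0.25, "dp": [25, 0, 4], "rotation": [0, 0.116, 0]}]'

```text
time_s: 30.65
tcp_pos: [0.799, -0.1689, 0.4907]
tool_rot: [[0.575, 0.018, 0.818], [0.009, -1.0, 0.016], [0.818, -0.002, -0.575]]
contact_force: [1.2, -0.5, -2.3]
finger_gap: 0.0278
grasp_force: 62.6
```

```bash
python3 - <<'E'
from h import *
o=robot.get_obs(); print(o['tcp_pos'],o['joint_positions'].round(1),o['joint_vel'].round(0),o['tool_rot'].round(2).tolist())
E
```

```text
[ 0.7990127  -0.16890583  0.49072292] [ 15.4  12.9  -2.9 106.2 -57.5  12.7 -24.8] [  89.    7. -111.   -1.  -11.  -33.   21.] [[0.58, 0.02, 0.82], [0.01, -1.0, 0.02], [0.82, -0.0, -0.58]]
```

Call:
play_rows --deltas '[{"grip": 0.25, "dp": [25, -25, 13], "rotation": [0, 0, 0]}, {"grip": 0.25, "dp": [30, -35, 15], "rotation": [0, 0, 0]}, {"grip": 0.25, "dp": [30, -35, 15], "rotation": [0, 0, 0]}, {"grip": 0.25, "dp": [30, -35, 15], "rotation": [0, 0, 0]}, {"grip": 0.25, "dp": [30, -35, 15], "rotation": [0, 0, 0]}]'

```text
time_s: 31.28
tcp_pos: [0.9399, -0.0013, 0.5677]
tool_rot: [[0.577, 0.017, 0.817], [0.008, -1.0, 0.014], [0.817, -0.001, -0.577]]
contact_force: [1.1, -0.8, -1.9]
finger_gap: 0.028
grasp_force: 62.6
```

```bash
python3 - <<'E'
from h import *
o=robot.get_obs(); print(o['tcp_pos'],o['joint_positions'].round(1),o['joint_vel'].round(0),o['tool_rot'].round(2).tolist())
E
```

```text
[ 0.93985523 -0.00129993  0.56771896] [-25.3  21.   31.2  87.2 -29.6  21.3 -68.1] [-42.  21.  38. -39.  20.  23. -45.] [[0.58, 0.02, 0.82], [0.01, -1.0, 0.01], [0.82, -0.0, -0.58]]
```

Call:
play_rows --deltas '[{"grip": 0.25, "dp": [16, 0, 8], "rotation": [0, 0.08, 0]}, {"grip": 0.25, "dp": [16, 0, 8], "rotation": [0, 0.08, 0]}, {"grip": 0.25, "dp": [15, 0, 10], "rotation": [0, 0.08, 0]}, {"grip": 0.25, "dp": [15, 0, 10], "rotation": [0, 0.08, 0]}]'

```text
time_s: 31.78
tcp_pos: [1.0035, -0.0011, 0.6192]
tool_rot: [[0.363, 0.022, 0.932], [0.008, -1.0, 0.021], [0.932, 0.0, -0.363]]
contact_force: [1.5, 1.9, 1.0]
finger_gap: 0.0282
grasp_force: 62.6
```

```bash
python3 - <<'E'
from h import *
o=robot.get_obs(); print(o['tcp_pos'],o['joint_positions'].round(1),o['joint_vel'].round(0),o['tool_rot'].round(2).tolist())
E
```

```text
[ 1.00347605 -0.00111392  0.61923418] [-17.5  22.6  20.4  86.4 -59.9   6.1 -36.4] [  5.   8.  -2. -23.  -4.  -4.  60.] [[0.36, 0.02, 0.93], [0.01, -1.0, 0.02], [0.93, 0.0, -0.36]]
```

The wrist joints reached their limits, so I raise the hand until the forearm can point level.

Call:
play_rows --deltas '[{"grip": 0.25, "dp": [25, 0, -14], "rotation": [0, 0, 0]}, {"grip": 0.25, "dp": [40, 0, -24], "rotation": [0, 0, 0]}, {"grip": 0.25, "dp": [43, 0, -27], "rotation": [0, 0, 0]}, {"grip": 0.25, "dp": [43, 0, -27], "rotation": [0, 0, 0]}, {"grip": 0.25, "dp": [43, 0, -27], "rotation": [0, 0, 0]}]'

```text
time_s: 32.4
tcp_pos: [0.9619, -0.0023, 0.8454]
tool_rot: [[0.363, 0.021, 0.932], [0.004, -1.0, 0.021], [0.932, -0.004, -0.363]]
contact_force: [1.6, 0.1, -0.6]
finger_gap: 0.0282
grasp_force: 62.6
```

```bash
python3 - <<'E'
from h import *
o=robot.get_obs(); print(o['tcp_pos'],o['joint_positions'].round(1),o['joint_vel'].round(0),o['tool_rot'].round(2).tolist())
E
```

```text
[ 0.9618686  -0.00227004  0.84541702] [-36.5  21.8  56.   65.8 -43.1  35.6 -64. ] [ -4.   1.  27. -47.  19.  49. -34.] [[0.36, 0.02, 0.93], [0.0, -1.0, 0.02], [0.93, -0.0, -0.36]]
```

Call:
play_rows --deltas '[{"grip": 0.25, "dp": [10, 0, 0], "rotation": [0, 0.075, 0]}, {"grip": 0.25, "dp": [10, 0, 0], "rotation": [0, 0.075, 0]}, {"grip": 0.25, "dp": [5, 0, 0], "rotation": [0, 0.075, 0]}, {"grip": 0.25, "dp": [0, 0, 0], "rotation": [0, 0.075, 0]}, {"grip": 0.25, "dp": [0, 0, 0], "rotation": [0, 0.07, 0]}]'

```text
time_s: 33.02
tcp_pos: [0.9775, -0.0015, 0.8893]
tool_rot: [[0.06, 0.026, 0.998], [-0.004, -1.0, 0.026], [0.998, -0.005, -0.06]]
contact_force: [0.4, -0.7, 0.1]
finger_gap: 0.0283
grasp_force: 62.8
```

Call:
play_rows --deltas '[{"grip": 0.25, "dp": [0, 0, 0], "rotation": [0, 0, 0]}, {"grip": 0.25, "dp": [0, 0, 0], "rotation": [0, 0, 0]}, {"grip": 0.25, "dp": [0, 0, 0], "rotation": [0, 0, 0]}, {"grip": 0.25, "dp": [0, 0, 0], "rotation": [0, 0, 0]}]'

```text
time_s: 33.52
tcp_pos: [0.978, -0.0026, 0.8905]
tool_rot: [[0.058, 0.022, 0.998], [-0.002, -1.0, 0.022], [0.998, -0.004, -0.058]]
contact_force: [0.9, 0.4, -1.2]
finger_gap: 0.0281
grasp_force: 62.8
```

```bash
python3 - <<'E'
from h import *
o=robot.get_obs(); print(o['tcp_pos'],o['joint_positions'].round(1),o['joint_vel'].round(1),o['tool_rot'].round(3).tolist())
s=save('scene','s12'); t=save('top','t12')
# knife check in top: blade mask as at start; lid/box differences
hsv=cv2.cvtColor(t['image'],cv2.COLOR_RGB2HSV)
b=((hsv[...,1]<70)&(hsv[...,2]>110)).astype(np.uint8); b[:,:295]=0;b[:,340:]=0;b[:255]=0;b[280:]=0
cs,_=cv2.findContours(b,0,cv2.CHAIN_APPROX_NONE); print([cv2.minAreaRect(c) for c in cs if cv2.contourArea(c)>30])
H=np.array([.5686,.2688,.045]);u=np.array([.1427,.9898,0]);v=np.array([-u[1],u[0],0])
hs=cv2.cvtColor(s['image'],cv2.COLOR_RGB2HSV)
for th in (1.3,1.45,1.6,1.75,1.9):
    e=H+.148*(-u*np.cos(th)+np.array([0,0,np.sin(th)])); q=[proj(s,e+v*y) for y in (-.09,-.04,.04,.09)]
    print(th,[(x.round(0).tolist(),int(hs[int(x[1]),int(x[0]),1]),int(hs[int(x[1]),int(x[0]),2])) for x in q])
p=proj(t,o['tcp_pos']); print(p,proj(s,o['tcp_pos']))
E
```

```text
[ 0.97804706 -0.00256691  0.890451  ] [-23.1  16.1  27.6  75.2 -59.9   6.1 -37.6] [ 0.3 -0.1 -0.5 -0.   0.1  0.1  0.1] [[0.058, 0.022, 0.998], [-0.002, -1.0, 0.022], [0.998, -0.004, -0.058]]
[((316.1100769042969, 266.3669738769531), (7.471045017242432, 27.202266693115234), 73.3007583618164)]
1.3 [([373.0, 308.0], 34, 112), ([395.0, 296.0], 32, 112), ([428.0, 279.0], 136, 86), ([448.0, 268.0], 141, 87)]
1.45 [([381.0, 315.0], 28, 99), ([403.0, 303.0], 27, 121), ([436.0, 285.0], 139, 79), ([456.0, 274.0], 138, 87)]
1.6 [([388.0, 323.0], 21, 72), ([411.0, 311.0], 33, 117), ([444.0, 293.0], 135, 98), ([464.0, 282.0], 142, 86)]
1.75 [([396.0, 333.0], 35, 167), ([418.0, 321.0], 34, 167), ([452.0, 302.0], 32, 158), ([472.0, 290.0], 33, 139)]
1.9 [([403.0, 344.0], 34, 111), ([426.0, 331.0], 35, 110), ([460.0, 312.0], 35, 110), ([480.0, 300.0], 138, 163)]
[275.78296626 -90.73079413] [-107.2278469  -240.92603874]
```

```bash
python3 - <<'E'
from h import *
c=save('wrist','w13'); h=cv2.cvtColor(c['image'],cv2.COLOR_RGB2HSV); g=h[...,2]
for v in range(244,300,8): print(v,''.join('%4d'%g[v,u] for u in range(272,362,4)))
# other barrel still seen in top view inside box
t=load('t12'); X=np.array([.5077,.1967,.021]); q=proj(t,X).astype(int); gg=cv2.cvtColor(t['image'],cv2.COLOR_RGB2GRAY); print(q); print(gg[q[1]-12:q[1]+12:3,q[0]-12:q[0]+36:3])
o=robot.get_obs(); print(o['grasp_force'],o['tcp_pos'])
E
```

```text
244  165 161 162 147 106  79  77  77  77  77  76  76  78  78  77  74  95 228 227 227 227 227 226
252  165 166 163 154 112  78  87 105 125 135 138 143 143 137 125 104 116 226 226 228 227 227 228
260  166 166 163 160 160 158 158 133 128 108 129 125 123 109 109 122 148 156 157 170 224 227 226
268  166 163 146 156 156 159 153 120 121 124 128 124 113 115  95  97 141 159 161 162 169 227 227
276  164 164 146  88  98 115 134 152 155 157 158 158 160 158 162 162 154 139 126 109 180 228 226
284  164 162 152  89  95 100 111 112  99  99  97  98 101 115 129 126 127 126 116 114 191 228 227
292  129 114  57  86  95 103  98 107 116 119 121 125 127 128 128 130 128 127 122 115 112 128 130
[230 253]
[[ 53  52  48  53  53  75  90  98 106 110 116 119 122 124 130 134]
 [ 53  52  51  51  50  76  89  99 106 110 114 119 122 125 130 135]
 [ 51  58  72  63  54  78  91 100 105 111 115 119 121 127 131 135]
 [ 50  81  85  81  73  79  92 101 106 111 117 120 123 126 131 136]
 [ 52  79  85  87  83  80  93 102 106 111 117 120 123 127 132 138]
 [ 49  57  65  78  78  81  93 101 108 112 117 120 123 128 132 137]
 [ 52  51  50  52  62  83  94 103 109 113 116 119 124 127 134 138]
 [ 51  53  51  52  62  86  95 104 109 114 117 120 123 128 135 140]]
62.76791109703481 [ 0.97792921 -0.00284683  0.89065902]
```

The barrel is still square in the grip, with the bore ring visible at the front face (rows 253–276). The knife is where I laid it and the lid stands open at about 1.75 rad, so I hand in.

```bash
python3 -c "
from rig import robot
print(robot.sign_off())"
```

```text
the job is handed in; nothing more can be done
None
```

I levered the lid open with the knife to about 1.75 rad, laid the knife back where it was, and slid a barrel 28 mm onto the stud until it bottomed. It is now held bored end up, about 3° off vertical and 0.89 m above the bench, and the job is handed in; the verdict was not shown.

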